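Fit and lock the tailstock of a hobby lathe

TASK

Get the little lathe ready for turning: slide the loose tailstock onto the lathe's dovetail bed from the bed's free end, run it up until its spring-loaded centre bears on the end of the wooden blank and is pressed about half-way in (not bottomed out), and, keeping it pressed up, tighten the clamp knob on its front side firmly so that the tailstock stays there, centre still pressing on the blank, when you let go. Leave the other things on the bench where they are.

Things in the scene. Friction and masses are not known exactly. Their poses are not given: they have to be found in the camera images.
- bed: Fixed lathe bed on a plywood board: aluminium rail along its y, free end at -y, headstock at +y. Origin under the board, z up. The rail's head is 40 wide and 14 high, 45-degree bevels above and below (a dovetail for carriages), on a neck 18 wide; head top at z 90, foot 56 wide below z 50, full section from y -138, tapered nose to y -150 that leads a carriage in. Board y -185 to 255, x -70 to 70, 18 thick.
- rail_end (a point): Middle of the top of the rail's free end, bed z 90, bed y -150. Axes as the bed's.
- headstock: Fixed grey headstock, same frame as the bed: 3-jaw steel chuck (dia 54) at bed y 86 to 120 (jaws to 69) on the spindle axis at bed x 0, z 142. It holds a wooden blank, dia 22, on that axis; the blank's end sticks out towards -y and lies anywhere from bed y 7 to 38 (differs each time). Body y 130 to 235, top z 215, belt cover to y 253, motor at the back.
- tailstock: Loose aluminium tailstock, 0.44 to 0.63 kg. Origin mid-underside; +y goes towards the headstock, -x is the front with the knob. Base 62 (x) by 90 (y) by 34 high, slotted below for the rail, about 1 mm play; rests on the rail's head at 21 above its underside, so seated its origin is at bed x 0, z 69. Column 24 wide; barrel dia 30, y -45 to 37, axis at z 73. Starts upright on the table, front roughly facing -x.
- barrel (a point): Place to grip the tailstock: on the barrel's axis, 14 mm towards +y of the tailstock's origin, 73 above its underside. Grip across x from above; barrel 30 wide. On the same axis in front, the steel spring centre: its point is 66 mm from the origin when free and springs in up to 6 mm: 2 N to start, 2.5 N more per mm, 17 N at its stop; half-way in is about 9 N.
- knob (a joint): Black wing knob of the clamp, radians: 0 to 0.15 at the start (loose), grows as it is turned clockwise seen from outside (looking along its axis into the tailstock), hard stop at 1.7. It moves the brass shoe 2.6 mm per rad: free at first (drag 0.15 N m), bearing on the rail from about 0.3 to 0.7, firm (over 12 N on the rail) by about 1.3, twice that at 1.5; stays where it is left.
- knob_grip (a point): Grip point of the wing knob, on its axis, 10 mm below the wing's outer end. z points out along the axis (up, leaning 22 degrees to the front, tailstock -x), x along the wing. Wing 44 long, 11 thick, 30 high. In the tailstock's frame the point is at (-51, -30, 73). With the knob at 0.5 the wing lies square to the rail. Pushing on the wing along the rail moves the tailstock; being off-centre, up to half the push is lost to drag on the ways.
- shoe: Small brass clamp shoe inside the tailstock's front, pressed by the knob against the rail's upper front bevel. Mostly hidden.
- tumbler: Bystander: open plastic tumbler, 72 dia, 100 high, on the robot's side of the tailstock's starting place. Origin under its middle.
- bowl: Bystander: plastic bowl, 110 dia, 45 high, in front of the headstock. Origin under its middle.
- screwdriver: Bystander: screwdriver lying behind the tailstock's starting place. Origin under its middle.
- offcut: Bystander: square wooden offcut 28 by 110 by 28 lying in front of the bed. Origin under its middle.

How it is judged:
On the way, in this order (a step that is already met when the one before it is completed fails the run):
1. The tailstock is on the dovetail, run in from the free end (y of tailstock in the frame of bed between -0.105 and 0 m and x of tailstock in the frame of bed between -0.004 and 0.004 m and z of tailstock in the frame of bed between 0.066 and 0.073 m), for 0.2 s.
2. The spring centre presses on the blank with 4 N or more (contact force between tailstock and headstock above 4 N), for 0.2 s.
3. The clamp is tight on the bed (shoe force above 12 N) with the centre still pressing (contact force between shoe and bed above 12 N and contact force between tailstock and headstock above 4 N), for 0.2 s.
At the end, for the whole second after the job is handed in: Released and at rest, the tailstock sits on the dovetail (bed x 0 within 4 mm, z 66 to 73 mm, in line with the bed within 0.06 rad), the clamp shoe bears on the rail with over 12 N and the spring centre presses on the blank with 4 to 15 N (all of step 3 and contact force between tailstock and headstock below 15 N and x of tailstock in the frame of bed between -0.004 and 0.004 m and z of tailstock in the frame of bed between 0.066 and 0.073 m and angle between the y axis of tailstock and the y axis of bed, either way round below 0.06 rad and linear speed of tailstock below 0.01 m/s); the robot touches nothing.
It fails at once if The centre is forced against the blank with more than 22 N (bottomed out) (contact force between tailstock and headstock above 22 N).
It fails at once if A bystander is shifted by more than 30 mm (distance of any of tumbler, bowl, screwdriver, offcut from where it was at the start of the episode above 0.03 m).
It also fails if it takes over 72 s, if anything falls off the work surface, if the arm or the gripper's body presses on something with over 40 N, if the wrist force passes 120 N, or if a joint passes its speed limit or range.

ROBOT

A 7-joint arm with a two-finger parallel gripper is mounted at the origin on the work surface. World frame = base frame: x ahead of the robot, y to its left, z up, the work surface at z = 0. Lengths are in m, angles in rad, forces in N, time in s.
With the tool pointing down it reaches from about 0.35 to 0.775 m from the base axis. Payload 3.1 kg.
Tool frame: the origin (TCP) lies on the centre line of the jaws, within the pads' length; the fingertips stand 19 mm ahead of it and the grasp point (between the pads) is the TCP; z points along the fingers, y is the line along which they close (so a half turn about z gives the same grasp; the last joint's range is limited). The gripper opens to 85 mm and grips with 20 to 120 N. Pads are 22 mm wide; open, the fingers measure 114 mm over their backs; the gripper's body (76 mm by 85 mm) begins 54 mm behind the grasp point. The pads swing forward as they close: fully open they stand 13 mm farther back than shut.
Start: joints at [-1.155, 0.311, 0.014, 1.512, -0.004, 1.319, -0.027], TCP at [0.243, 0.493, 0.25] pointing down, gripper open.
Joint ranges: [-2.7, 2.7], [-0.3, 1.91], [-1.27, 1.3], [0.12, 2.57], [-1.44, 4.58], [0.2, 2.03], [-3.05, 3.05]. Speed limits (rad/s): [2.79, 2.79, 3.14, 3.14, 3.14, 3.14, 3.14].

INTERFACE

Orientations are given as a rotation vector (axis times angle).
In Python, from bench import r gives the robot as it stands.
- The arm moves only by the tool apply_moves, never from a script. Its argument "targets" is a list of rows, each a list of 3 entries, a list of its own where there are three numbers: the shift along the world's x, y, z in m, then the turn, a rotation vector about the world's x, y, z in rad, then the finger opening in m, from 0 to 0.0854. A call has 1 to 10 rows; each row is the pose to reach, as a shift and turn from the pose commanded when the call began; what a row does not reach only later rows make up. A row lasts 1/12 s, in which the tool goes at most 41.7 mm and 7.16 degrees, less where a joint would pass 70% of its speed; a pose out of reach is approached as far as the arm can. A call with a gripper value outside its range is refused whole. The fingers move at their own pace and stop on an object; "newtons" is the grip in N (left out, the last holds). Time passes only in rows, so rows that repeat a pose let the fingers close. It gives the time, the measured TCP pose, the force, the opening and the grip force at its end, in the units of the state.
- r.get_state(): the state, without advancing time (a new reading comes with each control period).
- r.snapshot(name): name is "scene" or "top"; returns a dict with "frame" (384x512x3 uint8, red, green, blue), "depth" (384x512 float32, m along the optical axis (not along the pixel's ray), 0 where there is no reading), "fov_y" (degrees; the focal length in pixels is half the picture's height over the tangent of half this angle, whatever the lens; pixels are square), "cx", "cy" (the principal point, pixels), "position" and "rotation" of the camera in the world. Camera axes: x right, y down, z forward; pixel columns grow to the right and rows downward; lengths in m; the calibration is good to about 2 mm. A picture is of the moment at which its call begins.
- r.hand_in(): hands the job in; it is judged then, once.
The state is a dict: "time": time; "joints": joint angles; "qvel": joint speeds; "tau": joint torques, N m; "position": TCP position; "eef_rot": TCP orientation; "ft_force": force on the tool from outside, world axes, zero at the start; "wrist_torque": the same for the moment, N m; "gripper_width": opening from 0.0 (shut) to 1.0 (fully open); "grip_force": force on a finger pad.
Only numpy, scipy, OpenCV 4.12 (cv2) and the standard library are available. Lean on these libraries where they do the work, as an engineer would, in place of code of your own. Each camera call takes 0.05 s, during which the arm holds its last target. There are 200 camera calls.

## Working session

There is one attempt and no reset: what is moved stays moved. The work goes in short steps, Python scripts to look and compute and a tool call to move; the robot and the scene stay as the last step left them, time stands still between calls to the robot, and variables do not carry over. Pictures are saved under pics/ and viewed, at most 13 in all, crops included, and the job is handed in when it is done.

Besides the shell and the picture viewer there is one more tool, called after "Request:" as name([rows], argument=value, ...), one row to a line, values as JSON. apply_moves: Moves the arm, as the interface text tells. Its arguments: {"type":"object","properties":{"targets":{"type":"array"},"newtons":{"type":"number"}},"required":["targets"]}

```bash
ls; mkdir -p pics
cat > h.py <<'E'
import numpy as np, cv2, pickle
from scipy.spatial.transform import Rotation as R
from bench import r
def snap(n):
    s=r.snapshot(n)
    f=s["frame"].shape[0]/2/np.tan(np.radians(s["fov_y"])/2)
    s["f"]=f
    Rm=np.array(s["rotation"])
    if Rm.shape!=(3,3): print("rot",Rm)
    s["R"]=Rm; s["p"]=np.array(s["position"])
    return s
def cloud(s):
    h,w=s["depth"].shape
    u,v=np.meshgrid(np.arange(w),np.arange(h))
    d=s["depth"]
    c=np.stack([(u-s["cx"])/s["f"]*d,(v-s["cy"])/s["f"]*d,d],-1)
    P=c@s["R"].T+s["p"]; P[d==0]=np.nan
    return P
def ray(s,u,v,z):
    c=np.array([(u-s["cx"])/s["f"],(v-s["cy"])/s["f"],1]); d=s["R"]@c
    return s["p"]+d*(z-s["p"][2])/d[2]
def proj(s,P):
    c=s["R"].T@(np.array(P)-s["p"]); return c[:2]/c[2]*s["f"]+[s["cx"],s["cy"]]
E
python3 - <<'E'
from h import *
for n in("scene","top"):
    s=snap(n); print(n,s["p"],s["R"],s["f"],s["cx"],s["cy"])
    cv2.imwrite(f"pics/{n}0.png",s["frame"][:,:,::-1]); pickle.dump(s,open(n+".pkl","wb"))
print(r.get_state())
E
```

```text
pics
rot [-0.75679392 -2.3886758   1.30442112]
scene [1.18209598 0.81835575 0.76737558] [-0.75679392 -2.3886758   1.30442112] 458.5761347178641 258.13857721657826 187.51388348983846
rot [-2.15641299  2.10937296 -0.16449035]
top [ 0.39648219 -0.06361811  1.08183503] [-2.15641299  2.10937296 -0.16449035] 354.7244913788647 256.68116517875615 189.22544896245358
{'time': 0.1, 'joints': array([-1.15467106,  0.31167304,  0.01398767,  1.51286996, -0.00440605,
        1.31920004, -0.02722594]), 'qvel': array([-3.53993195e-05, -1.61922680e-03,  3.68558061e-04, -4.10833998e-03,
       -2.37768366e-04, -1.55652363e-03, -1.94649619e-03]), 'tau': array([ 6.22360949e-04, -3.80854654e+01,  1.46310674e-01, -2.31243753e+01,
        1.21542407e-02,  8.00723123e-03,  2.87499176e-05]), 'position': array([0.24281493, 0.49282857, 0.24932543]), 'eef_rot': array([-0.71271167, -3.05926751,  0.00326895]), 'ft_force': array([-0.05458614, -0.62243125,  0.48695539]), 'wrist_torque': array([ 0.00827916, -0.02637026,  0.01055801]), 'grip_force': 0.0, 'gripper_width': 1.0000436384769096}
```

View pics/top0.png

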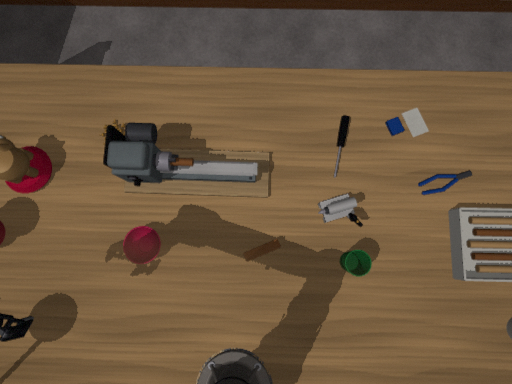

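View pics/scene0.png

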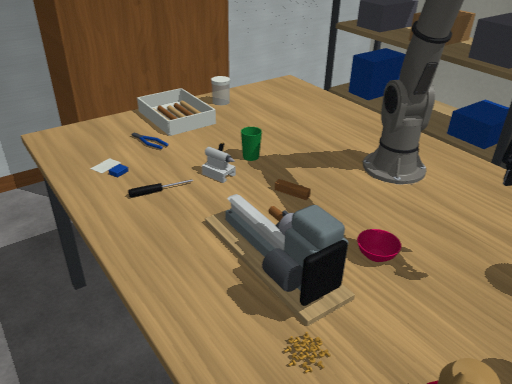

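```bash
sed -i 's/    if Rm.shape.*$/    Rm=R.from_rotvec(Rm).as_matrix()/' h.py; sed -i 's/^def snap/def fix(s):\n    s["R"]=R.from_rotvec(np.array(s["rotation"])).as_matrix(); return s\ndef snap/' h.py
python3 - <<'E'
from h import *
for n in("scene","top"):
    s=fix(pickle.load(open(n+".pkl","rb"))); P=cloud(s)
    z=P[...,2]; print(n,np.mean(s["depth"]>0),np.nanpercentile(z,[1,10,50,90,99]))
    im=np.nan_to_num(np.clip(z/0.25,0,1)*255).astype(np.uint8)
    cv2.imwrite(f"pics/{n}_h.png",cv2.applyColorMap(im,cv2.COLORMAP_JET))
E
```

```text
scene 0.9935506184895834 [-7.54640365e-01 -7.42714250e-01  7.46222055e-06  1.79798149e-01
  4.21278363e-01]
top 0.996002197265625 [-7.57001535e-01 -7.47623879e-01 -2.04700701e-04  7.35652557e-03
  1.82164694e-01]
```

The top view shows the bed running left to right, with its free end at about (262,172) and the headstock at (135,160). The tailstock is at (340,207), with its knob at (357,218). The tumbler is at (357,262), the offcut at (263,250), the bowl at (142,245) and the screwdriver at (342,145). The scene view shows the same layout.

Run:
```python
from h import *
for n in("top","scene"):
    s=fix(pickle.load(open(n+".pkl","rb"))); P=cloud(s); z=P[...,2]
    print(n, "zrail hist"); 
    if n=="top":
        # rail top
        roi=np.zeros(z.shape,bool); roi[150:190,165:275]=1
        m=roi&(z>.084)&(z<.096)
        q=P[m]; rect=cv2.minAreaRect((q[:,:2]*1000).astype(np.float32)); print("rail",m.sum(),np.median(q[:,2]),rect)
        # board
        roi[:]=0; roi[145:200,120:275]=1; m=roi&(z>.012)&(z<.024); q=P[m]; rect=cv2.minAreaRect((q[:,:2]*1000).astype(np.float32)); print("board",m.sum(),np.median(q[:,2]),rect, cv2.boxPoints(rect))
        roi[:]=0; roi[185:235,310:370]=1
        m=roi&(z>.025); q=P[m]
        for lo,hi in((.028,.038),(.05,.08),(.08,.095)):
            mm=roi&(z>lo)&(z<hi); q=P[mm]; print("tail",lo,mm.sum(), len(q) and (np.median(q,0),cv2.minAreaRect((q[:,:2]*1000).astype(np.float32))))
        # blank
        roi[:]=0; roi[145:175,155:200]=1; m=roi&(z>.12); q=P[m]; print("blank")
        hsv=cv2.cvtColor(s["frame"],cv2.COLOR_RGB2HSV)
        print(np.round(P[161,170:200],3).tolist())
    big=cv2.resize(s["frame"],None,fx=4,fy=4,interpolation=cv2.INTER_CUBIC)[:,:,::-1]
    if n=="top": cv2.imwrite("pics/c_top.png",np.vstack([big[580:800,600:1100],big[720:980,1160:1660]]))
    else: cv2.imwrite("pics/c_scene.png",big[540:1100,740:1340])
```

```text
top zrail hist
rail 934 0.0893875388567642 ((620.45263671875, 79.95345306396484), (261.17803955078125, 40.239097595214844), 89.08965301513672)
board 3123 0.01808243915340557 ((621.6569213867188, 132.04730224609375), (438.9505615234375, 141.61300659179688), 89.23851013183594) [[547.9398  -86.46756]
 [689.5403  -88.34961]
 [695.374   350.56216]
 [553.77356 352.4442 ]]
tail 0.028 330 (array([ 0.50873891, -0.28652171,  0.03396751]), ((513.87548828125, -292.0152587890625), (69.95526885986328, 90.2068862915039), 18.42812728881836))
tail 0.05 131 (array([ 0.49791179, -0.3077265 ,  0.07635313]), ((487.21820068359375, -289.1409912109375), (86.66300964355469, 106.95319366455078), 19.010848999023438))
tail 0.08 319 (array([ 0.51588271, -0.29775387,  0.0855593 ]), ((514.5390014648438, -302.46453857421875), (107.06645965576172, 70.91390228271484), 72.50940704345703))
blank
[[0.617, 0.177, 0.167], [0.618, 0.176, 0.163], [0.617, 0.172, 0.166], [0.617, 0.169, 0.167], [0.618, 0.167, 0.165], [0.619, 0.166, 0.159], [0.62, 0.164, 0.155], [0.62, 0.161, 0.156], [0.621, 0.16, 0.152], [0.621, 0.157, 0.154], [0.621, 0.154, 0.152], [0.621, 0.151, 0.152], [0.621, 0.149, 0.152], [0.621, 0.146, 0.152], [0.621, 0.143, 0.152], [0.621, 0.141, 0.152], [0.621, 0.138, 0.152], [0.621, 0.135, 0.153], [0.621, 0.132, 0.154], [0.621, 0.13, 0.153], [0.622, 0.127, 0.152], [0.622, 0.125, 0.151], [0.622, 0.122, 0.15], [0.626, 0.122, 0.136], [0.638, 0.129, 0.087], [0.637, 0.126, 0.089], [0.639, 0.124, 0.084], [0.639, 0.121, 0.084], [0.637, 0.117, 0.091], [0.638, 0.115, 0.086]]
scene zrail hist
```

View pics/c_top.png

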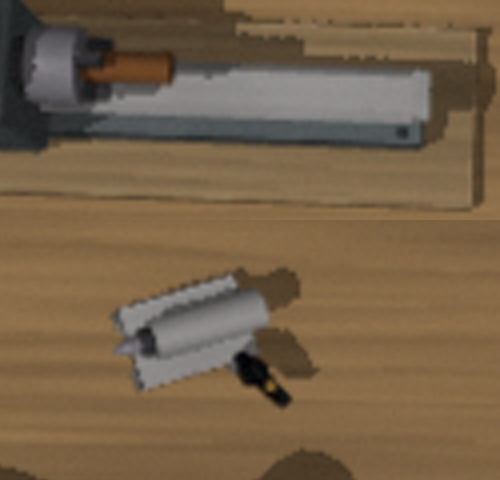

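View pics/c_scene.png

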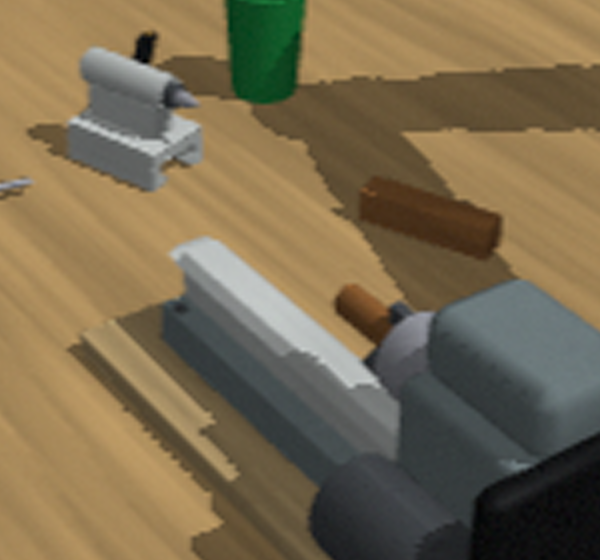

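The crops show the blank's end at about (172,67) in the upper panel. The tailstock points left and slightly down, at roughly 18° yaw. Its black wing is at (262,378), at the rear front corner. Next I'll refine the poses.

```bash
cat >> h.py <<'E'
def tailpose(s,roi,z0=0.0):
    """barrel axis from the cloud: ridge points near barrel top, bright (not knob)"""
    P=cloud(s);g=s["frame"].max(2);m=np.zeros(g.shape,bool);m[roi]=1
    m&=(P[...,2]>z0+.079)&(P[...,2]<z0+.094)&(g>70)
    q=P[m]; vx,vy,cx,cy=cv2.fitLine((q[:,:2]).astype(np.float32),cv2.DIST_HUBER,0,.001,.001).ravel()
    if vy<0: vx,vy=-vx,-vy
    c=np.array([cx,cy]);d=np.array([vx,vy]);t=(q[:,:2]-c)@d
    return c,d,t,q
E
python3 - <<'E'
from h import *
s=fix(pickle.load(open("top.pkl","rb"))); P=cloud(s); z=P[...,2]
roi=(slice(185,235),slice(310,370))
c,d,t,q=tailpose(s,roi)
print("top barrel yaw",np.degrees(np.arctan2(-d[0],d[1])),"ends",c+d*t.min(),c+d*t.max(),t.max()-t.min(),len(q))
e=fix(pickle.load(open("scene.pkl","rb"))); roi=(slice(140,185),slice(195,245))
c,d,t,q=tailpose(e,roi)
print("scene barrel yaw",np.degrees(np.arctan2(-d[0],d[1])),"ends",c+d*t.min(),c+d*t.max(),len(q))
# base plate top by gray mask at z .034
hsv=cv2.cvtColor(s["frame"],cv2.COLOR_RGB2HSV)
m=np.zeros(z.shape,bool); m[185:235,310:370]=1; m&=(z>.03)&(z<.037); q=P[m];print("base",cv2.minAreaRect((q[:,:2]*1000).astype(np.float32)))
# image corners of base in the crop (z .034) and barrel ends
for n,(a,b) in dict(backL=(118,318),backR=(235,278),frontL=(138,388),tip=(115,352),tailend=(268,300)).items():
    u=(1160+a)/4-.375; v=(720+b-220)/4-.375; print(n,ray(s,u,v,.073 if n in("tip","tailend") else .034))
# rail: centre line per column
mid=[]
for u in range(195,256):
    v=np.arange(150,185); k=(z[v,u]>.0865)&(z[v,u]<.093); 
    if k.sum()>6: y=P[v,u][k]; mid.append([y[:,1].mean(),(y[:,0].max()+y[:,0].min())/2,np.ptp(y[:,0])])
mid=np.array(mid); print("rail fit",np.polyfit(mid[:,0],mid[:,1],1),mid[:,2].mean(),mid[:,0].min(),mid[:,0].max())
# tumbler, others
g=(hsv[...,0]>40)&(hsv[...,0]<90)&(hsv[...,1]>120)&(z>.09); print("tumbler",np.nanmedian(P[g],0),P[g].min(0),P[g].max(0))
print(r.get_state()["time"])
E
```

```text
top barrel yaw 16.7652 ends [ 0.53057195 -0.33396963] [ 0.50242504 -0.24053753] 0.09757974517242524 283
scene barrel yaw 20.96584 ends [ 0.5396358  -0.33281999] [ 0.50065896 -0.23110063] 140
base ((513.87548828125, -292.0152587890625), (69.95526885986328, 90.2068862915039), 18.42812728881836)
backL [ 0.52705275 -0.23930344  0.034     ]
backR [ 0.55896798 -0.32656794  0.034     ]
frontL [ 0.47547686 -0.25370888  0.034     ]
tip [ 0.49777557 -0.23048953  0.073     ]
tailend [ 0.53750003 -0.34005018  0.073     ]
rail fit [0.01437712 0.61905287] 0.030248997841410843 -0.04735195369065611 0.12493841811872243
tumbler [ 0.36781271 -0.31378368  0.0999184 ] [ 0.06223087 -0.36550361  0.09028887] [0.70585915 0.46378683 0.34154905]
0.1
```

Request:
apply_moves([
  [[0.018,-0.037,0],[0,0,-0.04],0.062],
  [[0.036,-0.074,0],[0,0,-0.08],0.062],
  [[0.054,-0.111,0],[0,0,-0.12],0.062],
  [[0.072,-0.148,0],[0,0,-0.16],0.062],
  [[0.09,-0.185,0],[0,0,-0.2],0.062],
  [[0.108,-0.222,0],[0,0,-0.24],0.062],
  [[0.126,-0.259,0],[0,0,-0.28],0.062],
  [[0.144,-0.296,0],[0,0,-0.32],0.062],
  [[0.162,-0.333,0],[0,0,-0.36],0.062],
  [[0.18,-0.37,0],[0,0,-0.4],0.062],
])

```text
time: 0.93
position: [0.4231, 0.1214, 0.2501]
eef_rot: [-1.309, -2.856, -0.0]
ft_force: [0.4, 0.1, 0.3]
gripper_width: 0.726
grip_force: 0.0
```

Request:
apply_moves([
  [[0.01,-0.04,0],[0,0,-0.04],0.062],
  [[0.02,-0.08,0],[0,0,-0.08],0.062],
  [[0.03,-0.12,0],[0,0,-0.12],0.062],
  [[0.04,-0.16,0],[0,0,-0.16],0.062],
  [[0.05,-0.2,0],[0,0,-0.2],0.062],
  [[0.06,-0.24,0],[0,0,-0.24],0.062],
  [[0.07,-0.28,0],[0,0,-0.28],0.062],
  [[0.08,-0.32,0],[0,0,-0.32],0.062],
  [[0.09,-0.36,0],[0,0,-0.36],0.062],
  [[0.0915,-0.4,0],[0,0,-0.382],0.062],
])

```text
time: 1.77
position: [0.516, -0.2774, 0.2493]
eef_rot: [-1.824, -2.558, -0.001]
ft_force: [0.6, -0.2, 0.9]
gripper_width: 0.724
grip_force: 0.0
```

```bash
cat >> h.py <<'E'
def tool():
    st=r.get_state(); M=R.from_rotvec(st["eef_rot"]).as_matrix()
    print("t",round(st["time"],2),"tcp",st["position"].round(4),"ytool az",np.degrees(np.arctan2(M[1,1],M[0,1])).round(2),"ztool",M[:,2].round(3),"J",np.round(st["joints"],2),"F",st["ft_force"].round(2),"T",st["wrist_torque"].round(2),"w",round(st["gripper_width"]*.0854,4),"grip",round(st["grip_force"],1))
    return st
E
python3 - <<'E'
from h import *
tool()
s=snap("top"); e=snap("scene"); pickle.dump((s,e),open("a.pkl","wb"))
cv2.imwrite("pics/a.png",np.hstack([cv2.resize(s["frame"],None,fx=4,fy=4)[640:1060,1160:1560],cv2.resize(e["frame"],None,fx=4,fy=4)[440:860,740:1140]])[:,:,::-1])
E
```

```text
t 1.77 tcp [ 0.516  -0.2774  0.2493] ytool az 19.02 ztool [-0.     0.001 -1.   ] J [-0.    0.44  0.69  1.43 -0.28  1.37  1.02] F [ 0.64 -0.23  0.9 ] T [-0.03 -0.07  0.01] w 0.0618 grip 0.0
```

View pics/a.png

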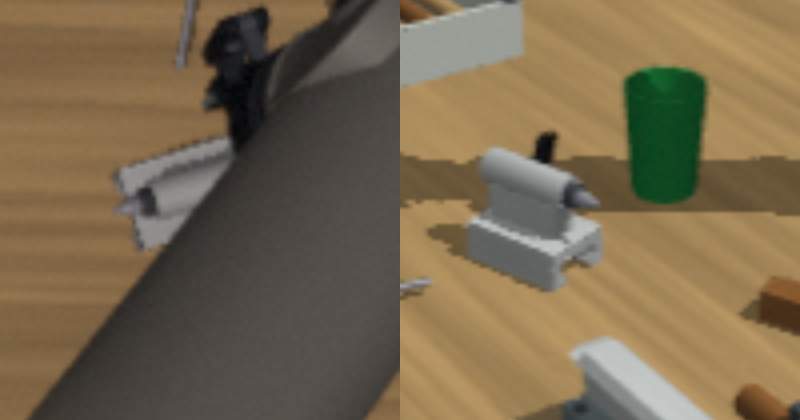

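The left panel shows the arm hiding the rear of the tailstock. The right panel shows the tailstock unmoved, with a clear column above it. Descending to grip.

Request:
apply_moves([
  [[0,-0.003,-0.03],[0,0,0],0.062],
  [[0,-0.003,-0.06],[0,0,0],0.062],
  [[0,-0.003,-0.09],[0,0,0],0.062],
  [[0,-0.003,-0.12],[0,0,0],0.062],
  [[0,-0.003,-0.145],[0,0,0],0.062],
  [[0,-0.003,-0.165],[0,0,0],0.062],
  [[0,-0.003,-0.175],[0,0,0],0.062],
  [[0,-0.003,-0.175],[0,0,0],0.062],
])

```text
time: 2.53
position: [0.5127, -0.2777, 0.0724]
eef_rot: [-1.821, -2.552, 0.001]
ft_force: [0.5, 0.2, 0.3]
gripper_width: 0.727
grip_force: 0.0
```

Request:
apply_moves([
  [[0,0,0],[0,0,0],0.045],
  [[0,0,0],[0,0,0],0.035],
  [[0,0,0],[0,0,0],0.02],
  [[0,0,0],[0,0,0],0.02],
  [[0,0,0],[0,0,0],0.02],
  [[0,0,0],[0,0,0],0.02],
], newtons=60)

```text
time: 3.03
position: [0.5152, -0.2806, 0.0773]
eef_rot: [1.824, 2.554, 0.001]
ft_force: [-2.7, 0.6, 6.7]
gripper_width: 0.33
grip_force: 59.0
```

Run:
```python
from h import *
tool()
```

```text
t 3.03 tcp [ 0.5152 -0.2806  0.0773] ytool az 18.94 ztool [ 0.003 -0.001 -1.   ] J [ 0.04  0.59  0.62  1.65 -0.39  1.02  1.12] F [-2.65  0.58  6.71] T [0.12 0.24 0.  ] w 0.0282 grip 59.0
```

Request:
apply_moves([
  [[0,0,0.01],[0,0,0],0.02],
  [[0,0,0.025],[0,0,0],0.02],
  [[0,0,0.045],[0,0,0],0.02],
  [[0,0,0.07],[0,0,0],0.02],
  [[0,0,0.095],[0,0,0],0.02],
  [[0,0,0.11],[0,0,0],0.02],
  [[0,0,0.11],[0,0,0],0.02],
])

```text
time: 3.62
position: [0.5163, -0.2805, 0.1887]
eef_rot: [1.821, 2.552, 0.002]
ft_force: [1.6, -1.2, -5.0]
gripper_width: 0.326
grip_force: 60.4
```

Run:
```python
from h import *
tool()
s=fix(pickle.load(open("top.pkl","rb")))
for a,b in((430,70),(430,95),(428,122)): print("rail end",ray(s,(600+a)/4-.375,(580+b)/4-.375,.09))
for a,b in((173,52),(173,68),(171,82)): print("blank end",ray(s,(600+a)/4-.375,(580+b)/4-.375,.147))
e=fix(pickle.load(open("scene.pkl","rb")))
# blank end centre in the scene crop ~ (345,303)
print("blank scene",ray(e,(740+347)/4-.375,(540+303)/4-.375,.142))
for a,b in((172,257),(212,239)): print("rail end scene",ray(e,(740+a)/4-.375,(540+b)/4-.375,.085))
```

```text
t 3.62 tcp [ 0.5163 -0.2805  0.1887] ytool az 18.99 ztool [ 0.006 -0.003 -1.   ] J [ 0.01  0.48  0.67  1.53 -0.31  1.24  1.06] F [ 1.64 -1.25 -5.  ] T [-0.05 -0.13  0.03] w 0.0279 grip 60.4
rail end [ 0.63752581 -0.0529712   0.09      ]
rail end [ 0.6191821  -0.05338185  0.09      ]
rail end [ 0.59946026 -0.05239699  0.09      ]
blank end [0.63253932 0.12099465 0.147     ]
blank end [0.62140901 0.12041891 0.147     ]
blank end [0.61167563 0.12127021 0.147     ]
blank scene [0.62489181 0.12446202 0.142     ]
rail end scene [ 0.638847  -0.0468458  0.085    ]
rail end scene [ 0.6045101 -0.0502223  0.085    ]
```

Request:
apply_moves([
  [[0.01,0.018,0],[0,0,-0.035],0.02],
  [[0.025,0.043,0],[0,0,-0.08],0.02],
  [[0.042,0.073,0],[0,0,-0.14],0.02],
  [[0.059,0.103,0],[0,0,-0.2],0.02],
  [[0.075,0.13,0],[0,0,-0.255],0.02],
  [[0.088,0.153,0],[0,0,-0.3],0.02],
  [[0.097,0.169,0],[0,0,-0.33],0.02],
  [[0.102,0.177,0],[0,0,-0.345],0.02],
  [[0.102,0.177,0],[0,0,-0.345],0.02],
  [[0.102,0.177,0],[0,0,-0.345],0.02],
])

```text
time: 4.45
position: [0.6154, -0.1016, 0.1831]
eef_rot: [-2.232, -2.206, 0.004]
ft_force: [0.2, -1.5, -5.9]
gripper_width: 0.333
grip_force: 60.3
```

Run:
```python
from h import *
tool()
s=snap("top"); e=snap("scene"); pickle.dump((s,e),open("b.pkl","wb"))
T=proj(s,[.618,-.11,.15]);E=proj(e,[.618,-.11,.15]); print(T,E)
def crop(i,c): 
    u,v=(c*5).astype(int); b=cv2.resize(i,None,fx=5,fy=5,interpolation=cv2.INTER_CUBIC); u0=max(0,u-200);v0=max(0,v-250); print("off",u0,v0); return b[v0:v0+500,u0:u0+400]
cv2.imwrite("pics/b.png",np.hstack([crop(s["frame"],T),crop(e["frame"],E)])[:,:,::-1])
```

```text
t 4.45 tcp [ 0.6154 -0.1016  0.1831] ytool az -0.67 ztool [-0.004  0.    -1.   ] J [-0.31  0.58  0.7   1.41 -0.37  1.29  0.41] F [ 0.25 -1.48 -5.88] T [-0.01  0.02 -0.03] w 0.0284 grip 60.3
[278.02501989 164.34308375] [221.20449277 165.83069288]
off 1190 571
off 906 579
```

View pics/b.png

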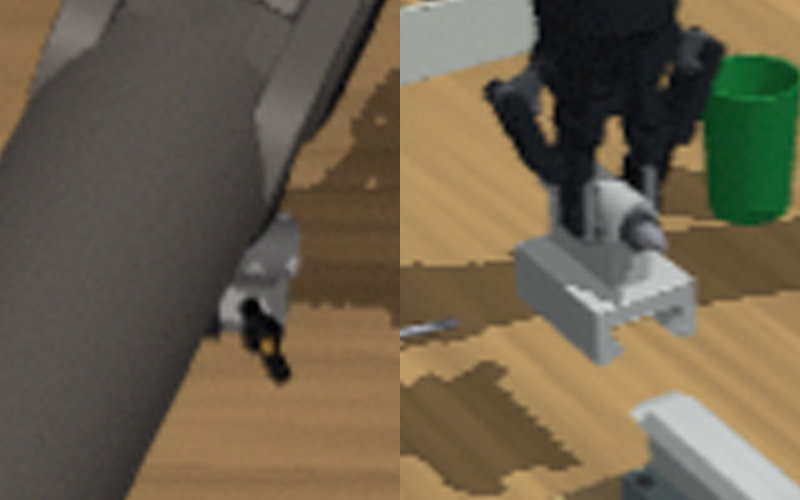

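The left panel shows the arm hiding most of the tailstock, with the knob visible. The right panel (scene) shows the tailstock hanging level in the fingers, lined up beyond the rail nose at (660,400). Next I'll measure it with depth in the scene view, relative to the rail.

```bash
cat >> h.py <<'E'
def held(e,yc):
    """scene-view cloud: +x side face, base top, front face of the tailstock and the rail top"""
    P=cloud(e); f=e["frame"].astype(int); grey=(np.ptp(f,axis=2)<30)&(f.max(2)>70)
    n=np.cross(np.roll(P,-1,1)-np.roll(P,1,1),np.roll(P,-1,0)-np.roll(P,1,0)); n/=np.linalg.norm(n,axis=2,keepdims=True)+1e-12
    n*=np.sign(np.sum(n*(e["p"]-P),2))[...,None]
    near=grey&(abs(P[...,1]-yc)<.07)&(abs(P[...,0]-.62)<.06)&(P[...,2]>.05)
    o={}
    for k,a,t in(("side",0,.9),("top",2,.9),("front",1,.9)):
        m=near&(n[...,a]>t); o[k]=P[m]
    return o,P,n,grey
E
python3 - <<'E'
from h import *
tool()
s,e=pickle.load(open("b.pkl","rb"))
o,P,n,g=held(e,-.117)
for k,q in o.items():
    print(k,len(q),np.percentile(q,[5,25,50,75,95],axis=0).round(4).tolist())
q=o["side"]
q=q[q[:,0]>.64]; print("side fit x=a y+b",len(q),np.polyfit(q[:,1],q[:,0],1))
q=o["front"]; print("front",q[q[:,2]<.13].mean(0), "z/y", np.polyfit(q[:,2],q[:,1],1))
# rail +x edge band & nose in scene
m=g&(abs(P[...,1]-.0)<.05)&(abs(P[...,0]-.62)<.05)&(n[...,2]>.95)&(P[...,2]>.085)&(P[...,2]<.095); q=P[m]; print("rail top",len(q),np.median(q,0),q.min(0),q.max(0))
E
```

```text
t 4.55 tcp [ 0.615  -0.1046  0.1843] ytool az -0.94 ztool [-0.003 -0.001 -1.   ] J [-0.3   0.58  0.7   1.41 -0.37  1.29  0.41] F [-0.66 -1.03 -6.41] T [-0.01 -0.03  0.07] w 0.0281 grip 60.3
side 290 [[0.6018, -0.1452, 0.1132], [0.6255, -0.1184, 0.1287], [0.6412, -0.0904, 0.1514], [0.6445, -0.0764, 0.4147], [0.6594, -0.0543, 0.5639]]
top 269 [[0.5906, -0.1363, 0.1389], [0.6111, -0.1106, 0.1408], [0.6237, -0.0905, 0.1917], [0.6345, -0.0742, 0.567], [0.6465, -0.0563, 0.5765]]
front 492 [[0.5928, -0.087, 0.1336], [0.6051, -0.0733, 0.3754], [0.617, -0.0697, 0.4282], [0.6286, -0.0648, 0.5187], [0.6448, -0.0488, 0.5686]]
side fit x=a y+b 149 [0.12568674 0.65992713]
front [ 0.61506035 -0.07024247  0.11888844] z/y [ 0.04554226 -0.08720564]
rail top 101 [0.62261725 0.00482709 0.0902454 ] [ 0.60787731 -0.04693942  0.08541627] [0.63653863 0.04998686 0.0937919 ]
```

Run:
```python
from h import *
s,e=pickle.load(open("b.pkl","rb"))
o,P,n,g=held(e,-.117)
q=o["front"];q=q[(q[:,2]<.139)&(q[:,2]>.107)&(abs(q[:,1]+.07)<.006)]; print("front",len(q),q.mean(0),q.min(0),q.max(0))
q=o["side"];q=q[(q[:,2]<.137)&(q[:,2]>.109)&(q[:,0]>.635)]; print("side",len(q),np.median(q,0),"yaw",np.polyfit(q[:,1],q[:,0],1))
q=o["top"];q=q[(q[:,2]<.145)&(q[:,2]>.135)]; print("top",len(q),np.median(q,0),q.min(0),q.max(0), "tilt",np.linalg.lstsq(np.c_[q[:,:2],np.ones(len(q))],q[:,2],rcond=None)[0])
# rail neck/foot side face: foot +x face at bed x +28, z<50 ; board +x edge at +70
m=(abs(P[...,1]-.0)<.045)&(abs(P[...,0]-.65)<.012)&(n[...,0]>.9)&(P[...,2]>.022)&(P[...,2]<.046); q=P[m]; print("foot",len(q),np.median(q,0),np.polyfit(q[:,1],q[:,0],1))
# crop pixel corners of tailstock base front: bottom right (-x) and left (+x)
for nme,(a,b),z in(("+x bot",(605,362),.1065),("-x bot",(690,332),.1065),("+x top",(603,322),.1405),("-x top",(695,283),.1405)):
    print(nme,ray(e,(906+a-400)/5-.4,(579+b)/5-.4,z))
```

```text
front 41 [ 0.61650603 -0.07040432  0.12847772] [ 0.58566477 -0.07445896  0.10975548] [ 0.64376526 -0.06685472  0.13864925]
side 101 [ 0.64407673 -0.11155249  0.12289729] yaw [0.03882908 0.64857246]
top 118 [ 0.63075805 -0.09214914  0.14060422] [ 0.58585188 -0.15524914  0.13690729] [ 0.645188   -0.06875822  0.14431187] tilt [-0.01800319  0.00945012  0.1527356 ]
foot 111 [0.64763233 0.00208444 0.03452594] [0.01474155 0.64746322]
+x bot [ 0.64004689 -0.07337505  0.1065    ]
-x bot [ 0.58504919 -0.07353086  0.1065    ]
+x top [ 0.64803915 -0.06127208  0.1405    ]
-x top [ 0.58546711 -0.06803585  0.1405    ]
```

Request:
apply_moves([
  [[0.001,0,-0.01],[0,0,0],0.02],
  [[0.003,0,-0.022],[0,0,0],0.02],
  [[0.004,0,-0.032],[0,0,0],0.02],
  [[0.004,0,-0.037],[0,0,0],0.02],
  [[0.004,0,-0.037],[0,0,0],0.02],
  [[0.004,0,-0.037],[0,0,0],0.02],
  [[0.004,0,-0.037],[0,0,0],0.02],
  [[0.004,0,-0.037],[0,0,0],0.02],
])

```text
time: 5.22
position: [0.621, -0.1028, 0.149]
eef_rot: [2.236, 2.205, 0.001]
ft_force: [-0.2, 0.2, -6.1]
gripper_width: 0.332
grip_force: 60.2
```

Run:
```python
from h import *
tool()
s,e=snap("top"),snap("scene"); pickle.dump((s,e),open("c.pkl","wb"))
o,P,n,g=held(e,-.117)
q=o["side"];q=q[(q[:,2]<.099)&(q[:,2]>.073)&(q[:,0]>.635)]; print("side",len(q),np.median(q,0),"yaw",np.polyfit(q[:,1],q[:,0],1))
q=o["top"];q=q[(q[:,2]<.110)&(q[:,2]>.096)]; print("top",len(q),np.median(q,0),q.min(0),q.max(0))
q=o["front"];q=q[(q[:,2]<.102)&(q[:,2]>.07)&(abs(q[:,1]+.07)<.006)]; print("front",len(q),q.mean(0),q.min(0),q.max(0))
T=proj(e,[.62,-.07,.09]); b=cv2.resize(e["frame"],None,fx=6,fy=6,interpolation=cv2.INTER_CUBIC); u,v=(T*6).astype(int); print(u-350,v-250)
cv2.imwrite("pics/c.png",b[v-250:v+250,u-350:u+350,::-1])
```

```text
t 5.22 tcp [ 0.621  -0.1028  0.149 ] ytool az -0.79 ztool [ 0.001 -0.    -1.   ] J [-0.3   0.61  0.69  1.45 -0.4   1.22  0.42] F [-0.2   0.21 -6.12] T [ 0.08 -0.07 -0.06] w 0.0283 grip 60.2
side 98 [ 0.65017133 -0.10864973  0.08764276] yaw [0.02261824 0.65267493]
top 104 [ 0.63714725 -0.0931574   0.1055135 ] [ 0.59172709 -0.15587591  0.10117077] [ 0.64988794 -0.06596562  0.10952206]
front 29 [ 0.62009893 -0.07011927  0.09224033] [ 0.59164516 -0.07291424  0.0772305 ] [ 0.64821721 -0.06709709  0.10028225]
1023 897
```

View pics/c.png

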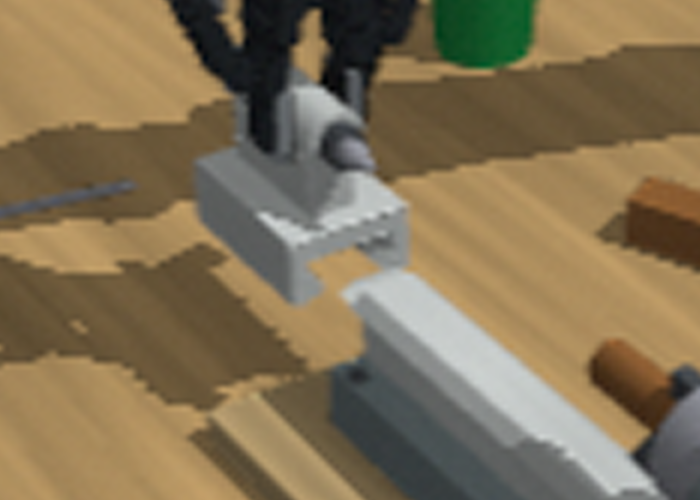

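The picture shows the tailstock just beyond the rail's nose, upright. Its slot at (350,260) faces the nose at (350,290). It sits about 2 mm high and 2 mm towards +x.

Request:
apply_moves([
  [[-0.001,0,-0.001],[0,0,0],0.02],
  [[-0.003,0,-0.002],[0,0,0],0.02],
  [[-0.003,0,-0.002],[0,0,0],0.02],
  [[-0.003,0,-0.002],[0,0,0],0.02],
  [[-0.003,0,-0.002],[0,0,0],0.02],
])

```text
time: 5.73
position: [0.6175, -0.1026, 0.1463]
eef_rot: [2.237, 2.206, 0.0]
ft_force: [0.4, 0.1, -5.8]
gripper_width: 0.328
grip_force: 60.2
```

Run:
```python
from h import *
s,e=snap("top"),snap("scene")
for y in range(2): tool(); s=snap("scene")
o,P,n,g=held(e,-.117)
q=o["side"];q=q[(q[:,2]<.099)&(q[:,2]>.073)&(q[:,0]>.635)]; print("side",len(q),np.median(q,0),"yaw",np.polyfit(q[:,1],q[:,0],1))
q=o["top"];q=q[(q[:,2]<.110)&(q[:,2]>.096)]; print("top",len(q),np.median(q,0),q.min(0),q.max(0))
q=o["front"];q=q[(q[:,2]<.102)&(q[:,2]>.07)&(abs(q[:,1]+.07)<.006)]; print("front",len(q),q.mean(0),q.min(0),q.max(0))
```

```text
t 5.83 tcp [ 0.6177 -0.1026  0.1464] ytool az -0.79 ztool [ 0. -0. -1.] J [-0.3   0.61  0.69  1.46 -0.4   1.21  0.42] F [ 0.03  0.22 -6.67] T [ 0.08 -0.05  0.  ] w 0.0281 grip 60.2
t 5.88 tcp [ 0.6176 -0.1026  0.1464] ytool az -0.79 ztool [ 0. -0. -1.] J [-0.3   0.61  0.69  1.46 -0.4   1.21  0.42] F [-0.07 -0.2  -6.58] T [ 0.08 -0.02  0.02] w 0.0278 grip 60.2
side 100 [ 0.64699006 -0.10823948  0.08665996] yaw [0.0288075  0.65008519]
top 107 [ 0.63354042 -0.09090846  0.10333097] [ 0.58893521 -0.15584293  0.09946525] [ 0.64764665 -0.06758259  0.10714604]
front 39 [ 0.6210935  -0.0697129   0.09188324] [ 0.5903725  -0.07375986  0.07520521] [ 0.64634139 -0.06621158  0.10171981]
```

Request:
apply_moves([
  [[0.0001,0.004,0.0005],[0,0,0],0.02],
  [[0.0001,0.008,0.0005],[0,0,0],0.02],
  [[0.0002,0.012,0.0005],[0,0,0],0.02],
  [[0.0002,0.016,0.0005],[0,0,0],0.02],
  [[0.0003,0.019,0.0005],[0,0,0],0.02],
  [[0.0003,0.022,0.0005],[0,0,0],0.02],
  [[0.0004,0.025,0.0005],[0,0,0],0.02],
  [[0.0004,0.028,0.0005],[0,0,0],0.02],
])

```text
time: 6.6
position: [0.6183, -0.0747, 0.1468]
eef_rot: [2.236, 2.205, 0.0]
ft_force: [1.6, -0.6, -7.3]
gripper_width: 0.327
grip_force: 60.2
```

Run:
```python
from h import *
tool(); s=snap("scene");tool()
```

```text
t 6.6 tcp [ 0.6183 -0.0747  0.1468] ytool az -0.81 ztool [ 0.001 -0.001 -1.   ] J [-0.35  0.6   0.69  1.47 -0.39  1.21  0.38] F [ 1.65 -0.59 -7.29] T [-0.16 -0.29 -0.04] w 0.0279 grip 60.2
t 6.65 tcp [ 0.6185 -0.0737  0.1467] ytool az -0.76 ztool [ 0.001  0.    -1.   ] J [-0.35  0.6   0.69  1.47 -0.39  1.21  0.38] F [ 0.93 -0.29 -8.81] T [ 0.02 -0.41 -0.07] w 0.0279 grip 60.2
```

Request:
apply_moves([
  [[0.0001,0.004,-0.0005],[0,0,0],0.02],
  [[0.0001,0.008,-0.0005],[0,0,0],0.02],
  [[0.0002,0.012,-0.0005],[0,0,0],0.02],
  [[0.0002,0.016,-0.0005],[0,0,0],0.02],
  [[0.0003,0.02,-0.0005],[0,0,0],0.02],
  [[0.0003,0.024,-0.0005],[0,0,0],0.02],
  [[0.0004,0.028,-0.0005],[0,0,0],0.02],
])

```text
time: 7.23
position: [0.6187, -0.0463, 0.1463]
eef_rot: [2.236, 2.205, 0.0]
ft_force: [2.8, -0.7, -7.7]
gripper_width: 0.329
grip_force: 60.1
```

Run:
```python
from h import *
tool(); s=snap("scene");tool()
```

```text
t 7.23 tcp [ 0.6187 -0.0463  0.1463] ytool az -0.79 ztool [ 0.001 -0.    -1.   ] J [-0.39  0.6   0.69  1.48 -0.39  1.2   0.33] F [ 2.76 -0.68 -7.73] T [-0.12 -0.59 -0.03] w 0.0281 grip 60.1
t 7.28 tcp [ 0.6187 -0.0447  0.1462] ytool az -0.71 ztool [ 0.     0.001 -1.   ] J [-0.39  0.6   0.68  1.48 -0.39  1.21  0.33] F [ 1.7   0.05 -6.97] T [ 0.07 -0.51 -0.07] w 0.028 grip 60.2
```

Request:
apply_moves([
  [[0.0001,0.008,0],[0,0,0],0.02],
  [[0.0002,0.018,0],[0,0,0],0.02],
  [[0.0004,0.029,0],[0,0,0],0.02],
  [[0.0006,0.04,0],[0,0,0],0.02],
  [[0.0007,0.051,0],[0,0,0],0.02],
  [[0.0009,0.062,0],[0,0,0],0.02],
  [[0.001,0.073,0],[0,0,0],0.02],
  [[0.0012,0.083,0],[0,0,0],0.02],
  [[0.0013,0.091,0],[0,0,0],0.02],
  [[0.0014,0.096,0],[0,0,0],0.02],
])

```text
time: 8.12
position: [0.6202, 0.0511, 0.1465]
eef_rot: [2.234, 2.207, 0.001]
ft_force: [5.3, -1.7, -9.6]
gripper_width: 0.333
grip_force: 60.0
```

Run:
```python
from h import *
tool(); s=snap("top");tool(); e=snap("scene"); tool(); pickle.dump((s,e),open("d.pkl","wb"))
```

```text
t 8.12 tcp [0.6202 0.0511 0.1465] ytool az -0.7 ztool [ 0.001  0.    -1.   ] J [-0.54  0.6   0.68  1.47 -0.39  1.21  0.17] F [ 5.32 -1.68 -9.55] T [-0.43 -1.35  0.17] w 0.0284 grip 60.0
t 8.17 tcp [0.6202 0.0521 0.1464] ytool az -0.64 ztool [ 0.001  0.001 -1.   ] J [-0.54  0.6   0.68  1.47 -0.39  1.21  0.17] F [ 4.01  0.59 -7.69] T [-0.09 -1.24  0.2 ] w 0.028 grip 60.2
t 8.22 tcp [0.6202 0.0519 0.1465] ytool az -0.67 ztool [ 0.001  0.002 -1.   ] J [-0.54  0.6   0.68  1.47 -0.39  1.21  0.17] F [ 5.36  2.25 -8.79] T [ 0.42 -1.36  0.06] w 0.0283 grip 60.1
```

Request:
apply_moves([
  [[0.0005,0.003,0],[0,0,0],0.02],
  [[0.001,0.006,0],[0,0,0],0.02],
  [[0.001,0.009,0],[0,0,0],0.02],
  [[0.001,0.012,0],[0,0,0],0.02],
  [[0.001,0.014,0],[0,0,0],0.02],
  [[0.001,0.014,0],[0,0,0],0.02],
  [[0.001,0.014,0],[0,0,0],0.02],
])

```text
time: 8.8
position: [0.6206, 0.0641, 0.1465]
eef_rot: [-2.236, -2.206, -0.001]
ft_force: [2.7, 0.4, -5.7]
gripper_width: 0.33
grip_force: 60.3
```

Run:
```python
from h import *
tool(); s=snap("top");tool(); e=snap("scene"); tool(); pickle.dump((s,e),open("d.pkl","wb"))
T=proj(e,[.62,.09,.14]); b=cv2.resize(e["frame"],None,fx=6,fy=6,interpolation=cv2.INTER_CUBIC); u,v=(T*6).astype(int); print(u-350,v-250)
cv2.imwrite("pics/d.png",b[v-250:v+250,u-350:u+350,::-1])
```

```text
t 8.8 tcp [0.6206 0.0641 0.1465] ytool az -0.77 ztool [-0.     0.001 -1.   ] J [-0.56  0.6   0.67  1.47 -0.39  1.21  0.15] F [ 2.75  0.43 -5.69] T [ 0.01 -0.75  0.13] w 0.0281 grip 60.3
t 8.85 tcp [0.6206 0.0641 0.1465] ytool az -0.78 ztool [-0.     0.001 -1.   ] J [-0.56  0.6   0.67  1.47 -0.39  1.21  0.15] F [ 2.28  0.77 -5.83] T [ 0.07 -0.82  0.12] w 0.0282 grip 60.4
t 8.9 tcp [0.6206 0.0641 0.1465] ytool az -0.78 ztool [-0.     0.001 -1.   ] J [-0.56  0.6   0.67  1.47 -0.39  1.21  0.15] F [ 2.46 -1.35 -5.01] T [ 0.06 -0.76  0.15] w 0.0281 grip 60.4
1236 971
```

View pics/d.png

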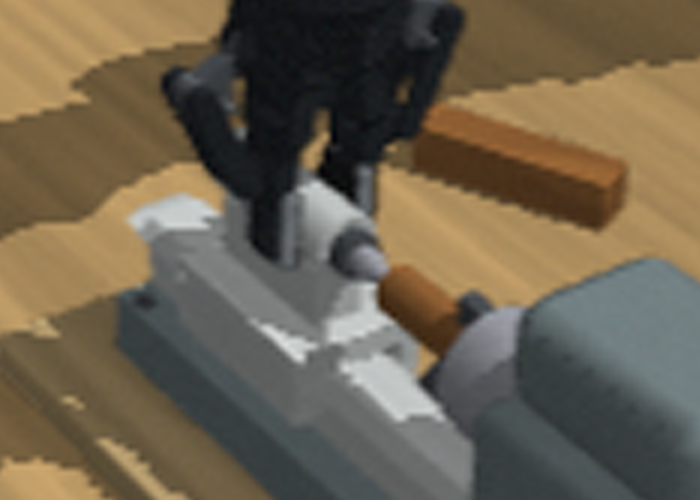

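The tailstock is on the rail with its centre's tip at (388,272), almost on the blank's end. I'll feel for contact in small steps.

Request:
apply_moves([
  [[0,0.001,0],[0,0,0],0.02],
  [[0,0.002,0],[0,0,0],0.02],
  [[0,0.003,0],[0,0,0],0.02],
  [[0,0.003,0],[0,0,0],0.02],
  [[0,0.003,0],[0,0,0],0.02],
])

```text
time: 9.32
position: [0.6206, 0.0663, 0.1463]
eef_rot: [-2.237, -2.206, 0.0]
ft_force: [3.0, -1.5, -6.5]
gripper_width: 0.325
grip_force: 60.4
```

Request:
apply_moves([
  [[0,0.001,0],[0,0,0],0.02],
  [[0,0.0015,0],[0,0,0],0.02],
  [[0,0.0015,0],[0,0,0],0.02],
  [[0,0.0015,0],[0,0,0],0.02],
])

```text
time: 9.65
position: [0.6207, 0.0675, 0.1463]
eef_rot: [2.237, 2.205, -0.001]
ft_force: [3.1, -2.5, -4.9]
gripper_width: 0.331
grip_force: 60.4
```

Request:
apply_moves([
  [[0,0.001,0],[0,0,0],0.02],
  [[0,0.0015,0],[0,0,0],0.02],
  [[0,0.0015,0],[0,0,0],0.02],
  [[0,0.0015,0],[0,0,0],0.02],
])

```text
time: 9.98
position: [0.6207, 0.0681, 0.1463]
eef_rot: [2.237, 2.204, -0.002]
ft_force: [2.4, -4.7, -6.0]
gripper_width: 0.334
grip_force: 60.4
```

Run:
```python
from h import *
F=[]
for i in range(6): s=snap("scene"); F.append(r.get_state()["ft_force"])
print(np.mean(F,0),np.std(F,0)); tool()
```

```text
[ 2.24149864 -4.18448473 -5.77475986] [0.33877498 0.19646455 0.77494099]
t 10.28 tcp [0.6207 0.0681 0.1463] ytool az -0.86 ztool [-0.    -0.002 -1.   ] J [-0.57  0.6   0.68  1.46 -0.39  1.21  0.14] F [ 2.38 -4.51 -6.51] T [-0.9  -0.72  0.14] w 0.0284 grip 60.4
```

Request:
apply_moves([
  [[0,0.001,0],[0,0,0],0.02],
  [[0,0.002,0],[0,0,0],0.02],
  [[0,0.003,0],[0,0,0],0.02],
  [[0,0.003,0],[0,0,0],0.02],
  [[0,0.003,0],[0,0,0],0.02],
])

```text
time: 10.7
position: [0.6208, 0.0693, 0.1463]
eef_rot: [2.237, 2.202, -0.004]
ft_force: [2.5, -6.6, -6.4]
gripper_width: 0.328
grip_force: 60.4
```

Run:
```python
from h import *
F=[]
for i in range(6): s=snap("scene"); F.append(r.get_state()["ft_force"])
print(np.mean(F,0),np.std(F,0)); tool()
```

```text
[ 2.74186827 -6.98464824 -6.01971129] [0.5955727  0.59817066 0.68214504]
t 11.0 tcp [0.6208 0.0693 0.1463] ytool az -0.92 ztool [ 0.    -0.004 -1.   ] J [-0.57  0.6   0.68  1.46 -0.39  1.21  0.14] F [ 3.5  -6.24 -6.48] T [-1.37 -0.78  0.22] w 0.0281 grip 60.4
```

Request:
apply_moves([
  [[0,0,0],[0,0,0],0.055],
  [[0,0,0],[0,0,0],0.055],
  [[0,0,0],[0,0,0],0.055],
  [[0,0,0.02],[0,0,0],0.055],
  [[0,0,0.05],[0,0,0],0.055],
  [[-0.02,-0.01,0.085],[0,0,0.1],0.055],
  [[-0.05,-0.02,0.11],[0,0,0.2],0.055],
  [[-0.08,-0.03,0.12],[0,0,0.3],0.055],
  [[-0.11,-0.04,0.12],[0,0,0.4],0.055],
  [[-0.13,-0.045,0.12],[0,0,0.5],0.055],
])

```text
time: 11.83
position: [0.4888, 0.0268, 0.2683]
eef_rot: [1.616, 2.694, 0.005]
ft_force: [-0.3, -0.8, -0.3]
gripper_width: 0.643
grip_force: 0.0
```

Run:
```python
from h import *
tool(); s=snap("top"); e=snap("scene"); pickle.dump((s,e),open("e.pkl","wb"))
def crop(i,c): 
    u,v=(c*6).astype(int); b=cv2.resize(i,None,fx=6,fy=6,interpolation=cv2.INTER_CUBIC); print("off",u-200,v-200); return b[v-200:v+200,u-200:u+200]
cv2.imwrite("pics/e.png",np.hstack([crop(s["frame"],proj(s,[.59,.04,.14])),crop(e["frame"],proj(e,[.59,.04,.14]))])[:,:,::-1])
```

```text
t 11.83 tcp [0.4888 0.0268 0.2683] ytool az 28.1 ztool [ 0.002  0.003 -1.   ] J [-0.64  0.2   0.66  1.66 -0.13  1.33  0.53] F [-0.31 -0.84 -0.31] T [-0.01  0.01  0.02] w 0.0549 grip 0.0
off 1134 844
off 1372 943
```

View pics/e.png

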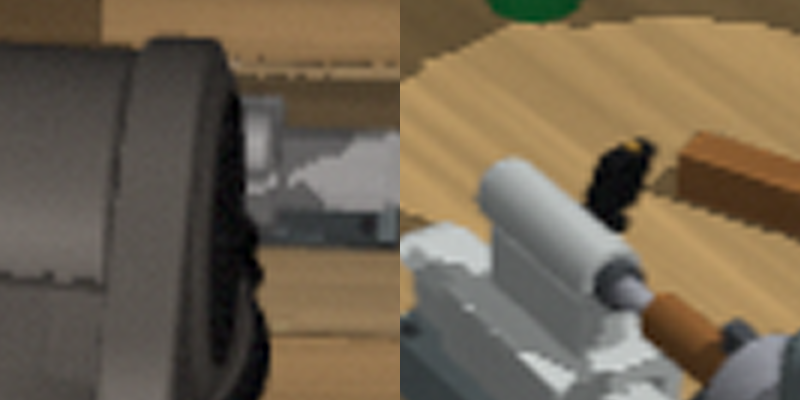

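The right panel shows the tailstock seated, its centre touching the blank at (650,300), and the wing at (620,180) with a yellow mark at its top end, near (635,145). The left panel is mostly blocked by the arm. I'll get the wing from the depth data.

Run:
```python
from h import *
s,e=pickle.load(open("e.pkl","rb"))
P=cloud(e); f=e["frame"]
m=(f.max(2)<60)&(np.linalg.norm(P-[.569,.025,.14],axis=2)<.05); q=P[m]
print(len(q),np.percentile(q,[2,25,50,75,98],axis=0).round(4).tolist())
ax=np.array([-np.sin(np.radians(22)),0,np.cos(np.radians(22))])
ax=R.from_euler("z",-.0143).apply(ax)
ye=np.array([.0143,1,0]);xe=np.cross(ye,ax)  # wing-plane axes, xe ~ +x tilted
k=np.array([.5688,.0252,.142]); w=(q-k)
a,b,c=w@xe,w@ye,w@ax
print("along axis",np.percentile(c,[2,98]))
sel=c>-15e-3
rect=cv2.minAreaRect((np.c_[a,b][sel]*1000).astype(np.float32)); print(rect)
vx,vy,cx,cy=cv2.fitLine((np.c_[a,b][sel]*1000).astype(np.float32),cv2.DIST_HUBER,0,.1,.01).ravel(); print("line",vx,vy,cx,cy,np.degrees(np.arctan2(vy,vx)))
top=c>np.percentile(c,70); print("top pts",np.c_[a,b,c][top].mean(0))
# silhouette rays: image extent vs predicted wing corners for knob 0..0.15
v,u=np.nonzero(m); print("px",u.min(),u.max(),v.min(),v.max())
for kn in(0,.15):
    t=0.5-kn
    wd=np.cos(t)*xe+np.sin(t)*ye
    for sgn in(1,-1):
        print(kn,sgn,proj(e,k+sgn*.022*wd+.01*ax),proj(e,k+sgn*.022*wd-.02*ax))
```

```text
93 [[0.5568, 0.0248, 0.1228], [0.5717, 0.0312, 0.1345], [0.5799, 0.0341, 0.1431], [0.5854, 0.0366, 0.1504], [0.5914, 0.0398, 0.1574]]
along axis [-0.02145415  0.01039679]
((4.110176086425781, 6.1033525466918945), (40.49387741088867, 10.792590141296387), 16.238391876220703)
line 0.94531274 0.3261654 10.963818 9.486256 19.036194
top pts [0.00752535 0.00729972 0.00768846]
px 260 270 181 195
0 1 [263.48106014 182.8589322 ] [259.58466559 193.41227804]
0 -1 [269.76336831 180.07570094] [265.94732477 190.30176598]
0.15 1 [262.39027423 182.30612337] [258.50643653 192.85337532]
0.15 -1 [270.82601285 180.60845431] [266.99809801 190.84026278]
```

```bash
cat >> h.py <<'E'
ZB=R.from_euler("z",-.0143)
ax=ZB.apply([-np.sin(np.radians(22)),0,np.cos(np.radians(22))]); ye=ZB.apply([0,1,0]); xe=np.cross(ye,ax)
def Rt(t):
    "tool orientation gripping the wing at angle t (rad) ccw from square"
    y=-np.sin(t)*xe+np.cos(t)*ye; z=-ax; return R.from_matrix(np.c_[np.cross(y,z),y,z])
E
python3 - <<'E'
from h import *
st=tool(); c=R.from_rotvec(st["eef_rot"])
rv=(Rt(np.radians(21))*c.inv()).as_rotvec(); print(rv,np.degrees(np.linalg.norm(rv)), ax,xe,ye)
E
```

```text
t 11.93 tcp [0.4878 0.0272 0.2677] ytool az 27.88 ztool [-0.001  0.004 -1.   ] J [-0.64  0.2   0.66  1.66 -0.13  1.33  0.53] F [1.03 0.84 0.11] T [-0.01 -0.08  0.01] w 0.0553 grip 0.0
[-0.28316225 -0.31501236  1.41694057] 84.73451529549631 [-0.37456829  0.00535669  0.92718385] [ 0.92708906 -0.01325828  0.37460659] [0.01429951 0.99989776 0.        ]
```

Request:
apply_moves([
  [[0.005,0,0],[-0.023,-0.025,0.113],0.05],
  [[0.01,0,0],[-0.045,-0.05,0.227],0.05],
  [[0.015,0,0],[-0.068,-0.076,0.34],0.05],
  [[0.02,0,0],[-0.091,-0.101,0.453],0.05],
  [[0.025,0,-0.005],[-0.113,-0.126,0.567],0.05],
  [[0.03,0,-0.01],[-0.136,-0.151,0.68],0.05],
  [[0.035,0,-0.015],[-0.159,-0.176,0.794],0.05],
  [[0.04,0,-0.02],[-0.181,-0.202,0.907],0.05],
  [[0.045,0,-0.025],[-0.204,-0.227,1.02],0.05],
  [[0.05,0,-0.03],[-0.227,-0.252,1.134],0.05],
])

```text
time: 12.77
position: [0.5416, 0.0293, 0.2367]
eef_rot: [-0.093, 2.821, -0.085]
ft_force: [-0.8, 0.6, 0.8]
gripper_width: 0.583
grip_force: 0.0
```

Request:
apply_moves([
  [[0,0,-0.01],[-0.02,-0.022,0.1],0.045],
  [[0.002,0,-0.02],[-0.04,-0.044,0.2],0.045],
  [[0.004,0,-0.03],[-0.057,-0.063,0.283],0.045],
  [[0.004,0,-0.03],[-0.057,-0.063,0.283],0.045],
  [[0.004,0,-0.03],[-0.057,-0.063,0.283],0.045],
])

```text
time: 13.18
position: [0.5447, 0.0279, 0.2062]
eef_rot: [-0.479, 2.717, -0.102]
ft_force: [0.3, -0.2, -0.1]
gripper_width: 0.526
grip_force: 0.0
```

```bash
cat >> h.py <<'E'
def tow(t,k,lift=0):
    "shift (world), turn, and turn angle error from the measured pose to grip at k + lift*axis, wing angle t"
    st=tool(); c=R.from_rotvec(st["eef_rot"])
    y=c.as_matrix()[:,1]; print("wing angle of tool",np.arctan2(-y@xe,y@ye),"lean",np.degrees(np.arctan2(c.as_matrix()[0,2],-c.as_matrix()[2,2])))
    print("shift",(np.array(k)+lift*ax-st["position"]).round(4),"turn",(Rt(t)*c.inv()).as_rotvec().round(4))
E
python3 - <<'E'
from h import *
tow(np.radians(21),[.5693,.0257,.142],.07)
tow(np.radians(21),[.5693,.0257,.142],0)
E
```

```text
t 13.18 tcp [0.5447 0.0279 0.2062] ytool az 108.56 ztool [ 0.378 -0.006 -0.926] J [-0.58  0.09  0.51  1.97 -0.01  0.7   1.84] F [ 0.3  -0.21 -0.06] T [-0.02  0.37 -0.  ] w 0.0449 grip 0.0
wing angle of tool 0.3631413560088648 lean 22.202941909349494
shift [-0.0016 -0.0018  0.0007] turn [-0.0009  0.0036  0.0032]
t 13.18 tcp [0.5447 0.0279 0.2062] ytool az 108.56 ztool [ 0.378 -0.006 -0.926] J [-0.58  0.09  0.51  1.97 -0.01  0.7   1.84] F [ 0.3  -0.21 -0.06] T [-0.02  0.37 -0.  ] w 0.0449 grip 0.0
wing angle of tool 0.3631413560088648 lean 22.202941909349494
shift [ 0.0246 -0.0022 -0.0642] turn [-0.0009  0.0036  0.0032]
```

Request:
apply_moves([
  [[0.004,-0.002,-0.011],[0,0,0],0.045],
  [[0.008,-0.002,-0.022],[0,0,0],0.045],
  [[0.012,-0.002,-0.033],[0,0,0],0.045],
  [[0.016,-0.002,-0.042],[0,0,0],0.045],
  [[0.019,-0.002,-0.05],[0,0,0],0.045],
  [[0.022,-0.002,-0.057],[0,0,0],0.045],
  [[0.0245,-0.002,-0.064],[0,0,0],0.045],
  [[0.0245,-0.002,-0.064],[0,0,0],0.045],
])

```text
time: 13.85
position: [0.5689, 0.0255, 0.1408]
eef_rot: [-0.483, 2.718, -0.104]
ft_force: [-0.3, 0.7, -1.3]
gripper_width: 0.525
grip_force: 0.0
```

Run:
```python
from h import *
tow(np.radians(21),[.5693,.0257,.142],0)
e=snap("scene")
u,v=(proj(e,[.57,.03,.15])*6).astype(int); b=cv2.resize(e["frame"],None,fx=6,fy=6,interpolation=cv2.INTER_CUBIC)
cv2.imwrite("pics/f.png",b[v-250:v+250,u-250:u+250,::-1])
```

```text
t 13.85 tcp [0.5689 0.0255 0.1408] ytool az 108.71 ztool [ 0.377 -0.007 -0.926] J [-0.51  0.23  0.48  2.   -0.15  0.55  1.96] F [-0.31  0.68 -1.29] T [0.06 0.45 0.01] w 0.0449 grip 0.0
wing angle of tool 0.3660602546315211 lean 22.14226405815696
shift [0.0004 0.0002 0.0012] turn [0.0009 0.0025 0.0009]
```

View pics/f.png

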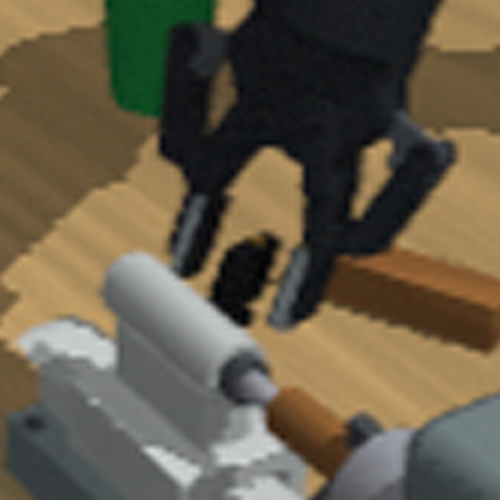

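The wing at (245,275) stands between the open fingers, at (190,240) and (290,290), roughly centred. Closing.

Request:
apply_moves([
  [[0,0,0],[0,0,0],0.03],
  [[0,0,0],[0,0,0],0.022],
  [[0,0,0],[0,0,0],0.016],
  [[0,0,0],[0,0,0],0.01],
  [[0,0,0],[0,0,0],0.005],
  [[0,0,0],[0,0,0],0.005],
], newtons=50)

```text
time: 14.4
position: [0.5695, 0.0256, 0.143]
eef_rot: [-0.483, 2.714, -0.103]
ft_force: [-2.5, 1.2, 4.4]
gripper_width: 0.121
grip_force: 48.8
```

```bash
cat >> h.py <<'E'
def force(n=5):
    F=[];T=[]
    for i in range(n): snap("scene"); s=r.get_state(); F.append(s["ft_force"]);T.append(s["wrist_torque"])
    print("F",np.mean(F,0).round(2),"sd",np.std(F,0).round(2),"T",np.mean(T,0).round(2))
E
python3 - <<'E'
from h import *
force(4); tow(np.radians(21),[.5693,.0257,.142],0)
E
```

```text
F [-3.39  0.3   5.95] sd [0.48 0.36 0.44] T [-0.19  0.57  0.08]
t 14.6 tcp [0.5695 0.0256 0.143 ] ytool az 108.72 ztool [ 0.38  -0.005 -0.925] J [-0.52  0.23  0.48  2.   -0.14  0.55  1.96] F [-3.68 -0.21  6.16] T [-0.14  0.58  0.07] w 0.0103 grip 49.0
wing angle of tool 0.36641803882692586 lean 22.330223020037316
shift [-0.0002  0.0001 -0.001 ] turn [0.0001 0.0058 0.0001]
```

Request:
apply_moves([
  [[-0.0003,0.001,0.0008],[0,0,0],0.005],
  [[-0.0007,0.0015,0.0018],[0,0,0],0.005],
  [[-0.0007,0.002,0.0018],[0,0,0],0.005],
  [[-0.0007,0.002,0.0018],[0,0,0],0.005],
])

```text
time: 14.93
position: [0.5689, 0.0263, 0.1432]
eef_rot: [-0.481, 2.716, -0.106]
ft_force: [5.2, -0.8, -7.0]
gripper_width: 0.119
grip_force: 49.6
```

Run:
```python
from h import *
force(3); tool()
```

```text
F [ 5.38 -1.38 -6.04] sd [0.47 0.33 0.52] T [-0.43 -0.11 -0.1 ]
t 15.08 tcp [0.5688 0.0263 0.1432] ytool az 108.63 ztool [ 0.379 -0.008 -0.925] J [-0.52  0.23  0.48  2.   -0.14  0.55  1.95] F [ 5.55 -1.54 -5.51] T [-0.42 -0.09 -0.13] w 0.0102 grip 49.6
```

Request:
apply_moves([
  [[0,0.0005,0],[0,0,0],0.005],
  [[0,0.001,0],[0,0,0],0.005],
  [[0,0.0015,0],[0,0,0],0.005],
  [[0,0.0015,0],[0,0,0],0.005],
])

```text
time: 15.42
position: [0.5689, 0.0268, 0.1432]
eef_rot: [-0.48, 2.716, -0.107]
ft_force: [6.1, -3.3, -5.3]
gripper_width: 0.122
grip_force: 49.5
```

Run:
```python
from h import *
force(3); tool()
```

```text
F [ 5.65 -2.4  -6.83] sd [0.74 0.53 0.22] T [-0.69 -0.15 -0.32]
t 15.57 tcp [0.5689 0.0268 0.1432] ytool az 108.56 ztool [ 0.379 -0.009 -0.925] J [-0.53  0.23  0.48  2.   -0.13  0.55  1.95] F [ 4.61 -2.8  -7.1 ] T [-0.66 -0.17 -0.35] w 0.0103 grip 49.5
```

Request:
apply_moves([
  [[0.0003,0.001,-0.0008],[0,0,0],0.005],
  [[0.0003,0.002,-0.0008],[0,0,0],0.005],
  [[0.0003,0.003,-0.0008],[0,0,0],0.005],
  [[0.0003,0.003,-0.0008],[0,0,0],0.005],
])

```text
time: 15.9
position: [0.569, 0.0298, 0.1431]
eef_rot: [-0.48, 2.716, -0.107]
ft_force: [2.3, -4.0, -2.8]
gripper_width: 0.116
grip_force: 50.2
```

Run:
```python
from h import *
force(3); tool()
```

```text
F [ 2.68 -4.93 -2.76] sd [0.15 0.39 0.58] T [-1.18  0.08 -0.55]
t 16.05 tcp [0.569  0.0298 0.1431] ytool az 108.55 ztool [ 0.379 -0.009 -0.925] J [-0.53  0.23  0.48  2.   -0.13  0.55  1.94] F [ 2.88 -4.57 -2.68] T [-1.11  0.12 -0.55] w 0.0104 grip 50.2
```

Request:
apply_moves([
  [[0,0.001,0],[0,0,0],0.005],
  [[0,0.002,0],[0,0,0],0.005],
  [[0,0.002,0],[0,0,0],0.005],
])

```text
time: 16.3
position: [0.569, 0.0305, 0.1431]
eef_rot: [-0.478, 2.717, -0.109]
ft_force: [2.4, -7.6, -2.4]
gripper_width: 0.123
grip_force: 50.3
```

Run:
```python
from h import *
force(3); tool()
```

```text
F [ 2.8  -6.75 -2.88] sd [0.43 0.16 0.08] T [-1.53  0.07 -0.69]
t 16.45 tcp [0.569  0.0305 0.1431] ytool az 108.48 ztool [ 0.379 -0.01  -0.925] J [-0.54  0.23  0.49  2.   -0.13  0.55  1.93] F [ 3.35 -6.85 -2.79] T [-1.51  0.08 -0.7 ] w 0.0102 grip 50.3
```

Run:
```python
from h import *
cur=snap("scene"); pickle.dump(cur,open("g.pkl","wb"))
_,d=pickle.load(open("d.pkl","rb")); _,ee=pickle.load(open("e.pkl","rb"))
k0=proj(d,[.62,.09,.1]); j=proj(d,[.62,.10,.1])-k0; print("px per 10mm",j)
def gm(s): return cv2.GaussianBlur(cv2.cvtColor(s["frame"],cv2.COLOR_RGB2GRAY).astype(np.float32),(0,0),.7)
# patches given by tailstock-frame points in d (origin y ~ .0641-.0122=.052)
oy=.052
for nm,pt,w,h in(("ring",[.6207,oy+.040,.142],6,6),("basefront",[.645,oy+.045,.09],7,8),("frontL",[.60,oy+.045,.09],6,6)):
    c=proj(d,pt).round().astype(int)
    t=gm(d)[c[1]-h:c[1]+h+1,c[0]-w:c[0]+w+1]
    for n2,s in(("e",ee),("cur",cur)):
        im=gm(s); W=np.float32([[1,0,c[0]-w+0.5],[0,1,c[1]-h+.5]])
        try:
            cc,W=cv2.findTransformECC(t,im,W,cv2.MOTION_TRANSLATION,(3,200,1e-6),None,1)
            sh=W[:,2]-[c[0]-w,c[1]-h]; print(nm,n2,"cc",round(cc,3),"px",sh.round(2),"mm along",round(10*(sh@j)/(j@j),2))
        except cv2.error as x: print(nm,n2,"fail")
for n2,s in(("d",d),("e",ee),("cur",cur)):
    o,P,n,g=held(s,.06); q=o["front"]; q=q[(q[:,2]<.102)&(q[:,2]>.07)&(abs(q[:,1]-.1)<.012)]; print(n2,"front y",len(q),np.median(q[:,1]))
```

```text
px per 10mm [2.4165405 1.9839472]
ring e cc 0.979 px [0.07 0.62] mm along 1.43
ring cur cc 0.954 px [0.43 1.21] mm along 3.52
basefront e cc 0.98 px [-0.02  0.44] mm along 0.86
basefront cur cc 0.965 px [0.44 1.04] mm along 3.18
frontL e cc 0.996 px [0.11 0.19] mm along 0.65
frontL cur cc 0.982 px [0.36 0.43] mm along 1.77
d front y 48 0.09697433749562451
e front y 50 0.09808294866555645
cur front y 58 0.10070505474328217
```

Request:
apply_moves([
  [[0,0.001,0],[0,0,0],0.005],
  [[0,0.002,0],[0,0,0],0.005],
  [[0,0.003,0],[0,0,0],0.005],
  [[0,0.003,0],[0,0,0],0.005],
])

```text
time: 16.83
position: [0.569, 0.0313, 0.1431]
eef_rot: [-0.475, 2.717, -0.112]
ft_force: [2.4, -9.9, -1.7]
gripper_width: 0.12
grip_force: 50.3
```

```bash
cat >> h.py <<'E'
def track():
    cur=snap("scene"); _,d=pickle.load(open("d.pkl","rb")); j=proj(d,[.62,.10,.1])-proj(d,[.62,.09,.1]); oy=.052; o=[]
    gm=lambda s: cv2.GaussianBlur(cv2.cvtColor(s["frame"],cv2.COLOR_RGB2GRAY).astype(np.float32),(0,0),.7)
    for pt,w,h in(([.6207,oy+.040,.142],6,6),([.645,oy+.045,.09],7,8),([.60,oy+.045,.09],6,6)):
        c=proj(d,pt).round().astype(int); t=gm(d)[c[1]-h:c[1]+h+1,c[0]-w:c[0]+w+1]
        W=np.float32([[1,0,c[0]-w+1],[0,1,c[1]-h+1]])
        try: cc,W=cv2.findTransformECC(t,gm(cur),W,cv2.MOTION_TRANSLATION,(3,200,1e-6),None,1); sh=W[:,2]-[c[0]-w,c[1]-h]; o.append(round(10*(sh@j)/(j@j),2))
        except cv2.error: o.append(None)
    q=held(cur,.06)[0]["front"]; q=q[(q[:,2]<.102)&(q[:,2]>.07)&(abs(q[:,1]-.1)<.012)]
    print("advance since d (contact at ~3.3, half-way ~6.2), mm: ring, base, frontL",o,"depth",round((np.median(q[:,1])-.09697)*1e3,2))
E
python3 - <<'E'
from h import *
force(3); tool(); track()
E
```

```text
F [ 2.42 -9.94 -1.86] sd [0.15 0.33 0.22] T [-2.12  0.09 -0.94]
t 16.98 tcp [0.569  0.0313 0.1431] ytool az 108.34 ztool [ 0.379 -0.013 -0.925] J [-0.54  0.23  0.49  2.   -0.12  0.55  1.92] F [  2.28 -10.29  -1.61] T [-2.06  0.12 -0.94] w 0.0099 grip 50.3
advance since d (contact at ~3.3, half-way ~6.2), mm: ring, base, frontL [np.float64(4.0), np.float64(4.0), np.float64(2.06)] depth 4.5
```

Request:
apply_moves([
  [[0,0.001,0],[0,0,0],0.005],
  [[0,0.002,0],[0,0,0],0.005],
  [[0,0.003,0],[0,0,0],0.005],
  [[0,0.004,0],[0,0,0],0.005],
  [[0,0.004,0],[0,0,0],0.005],
])

```text
time: 17.45
position: [0.569, 0.0323, 0.1431]
eef_rot: [-0.472, 2.719, -0.116]
ft_force: [1.2, -14.6, -0.8]
gripper_width: 0.118
grip_force: 50.4
```

Run:
```python
from h import *
force(3); tow(np.radians(21),[.5693,.0257,.142],0); track()
```

```text
F [  2.33 -14.4   -1.47] sd [0.13 0.21 0.29] T [-2.91  0.08 -1.21]
t 17.6 tcp [0.569  0.0323 0.1431] ytool az 108.17 ztool [ 0.379 -0.016 -0.925] J [-0.55  0.23  0.49  2.   -0.11  0.55  1.91] F [  2.48 -14.2   -1.75] T [-2.87  0.07 -1.19] w 0.0104 grip 50.4
wing angle of tool 0.3598256017032794 lean 22.27492449440258
shift [ 0.0003 -0.0066 -0.0011] turn [0.0074 0.0049 0.0102]
advance since d (contact at ~3.3, half-way ~6.2), mm: ring, base, frontL [np.float64(4.45), np.float64(4.34), np.float64(2.39)] depth 5.55
```

Request:
apply_moves([
  [[0,0,0],[0.037,0,-0.093],0.005],
  [[0,0,0],[0.075,-0.001,-0.185],0.005],
  [[0,0,0],[0.112,-0.002,-0.278],0.005],
  [[0,0,0],[0.15,-0.002,-0.371],0.005],
  [[0,0,0],[0.15,-0.002,-0.371],0.005],
])

```text
time: 18.07
position: [0.5691, 0.0321, 0.1432]
eef_rot: [0.083, 2.752, -0.01]
ft_force: [1.5, -14.5, -1.3]
gripper_width: 0.119
grip_force: 50.3
```

Run:
```python
from h import *
force(2); tow(np.radians(21),[.5693,.0257,.142],0); track()
```

```text
F [  1.56 -14.44  -1.64] sd [0.16 0.31 0.17] T [-3.01  0.03 -1.41]
t 18.17 tcp [0.5691 0.0321 0.1432] ytool az 86.74 ztool [ 0.379 -0.018 -0.925] J [-0.63  0.24  0.58  2.   -0.16  0.55  1.55] F [  1.4  -14.74  -1.81] T [-3.02  0.02 -1.39] w 0.01 grip 50.3
wing angle of tool -0.0409117327462166 lean 22.256983273471402
shift [ 0.0002 -0.0064 -0.0012] turn [-0.1417  0.0093  0.3821]
advance since d (contact at ~3.3, half-way ~6.2), mm: ring, base, frontL [np.float64(4.54), np.float64(4.35), np.float64(2.56)] depth 5.43
```

Request:
apply_moves([
  [[0,0.0008,0],[0,0,0],0.005],
  [[0,0.0015,0],[0,0,0],0.005],
  [[0,0.0015,0],[0.037,0,-0.093],0.005],
  [[0,0.0015,0],[0.075,-0.001,-0.185],0.005],
  [[0,0.0015,0],[0.112,-0.002,-0.278],0.005],
  [[0,0.0015,0],[0.15,-0.002,-0.371],0.005],
  [[0,0.0015,0],[0.15,-0.002,-0.371],0.005],
], newtons=80)

```text
time: 18.8
position: [0.569, 0.0323, 0.1434]
eef_rot: [0.631, 2.685, 0.094]
ft_force: [0.3, -16.1, 1.2]
gripper_width: 0.113
grip_force: 80.7
```

Run:
```python
from h import *
force(2); tow(np.radians(21),[.5693,.0257,.142],0); track()
```

```text
F [  0.85 -16.79   0.46] sd [0.1  0.28 0.04] T [-3.5   0.26 -1.48]
t 18.9 tcp [0.569  0.0323 0.1434] ytool az 65.26 ztool [ 0.378 -0.021 -0.926] J [-0.71  0.25  0.68  2.01 -0.21  0.56  1.19] F [  0.96 -16.51   0.49] T [-3.51  0.27 -1.46] w 0.0096 grip 80.6
wing angle of tool -0.4416639091296211 lean 22.189124949626937
shift [ 0.0003 -0.0066 -0.0014] turn [-0.2903  0.0138  0.7542]
advance since d (contact at ~3.3, half-way ~6.2), mm: ring, base, frontL [np.float64(4.95), np.float64(4.64), np.float64(2.68)] depth 5.84
```

Request:
apply_moves([
  [[0,0,0],[0.037,0,-0.093],0.005],
  [[0,0,0],[0.075,-0.001,-0.185],0.005],
  [[0,0,0],[0.112,-0.002,-0.278],0.005],
  [[0,0,0],[0.15,-0.002,-0.371],0.005],
  [[0,0,0],[0.187,-0.003,-0.464],0.005],
  [[0,0,0],[0.206,-0.003,-0.51],0.005],
  [[0,0,0],[0.206,-0.003,-0.51],0.005],
])

```text
time: 19.53
position: [0.5689, 0.0318, 0.1439]
eef_rot: [1.347, 2.437, 0.234]
ft_force: [-2.9, -18.0, 6.7]
gripper_width: 0.115
grip_force: 81.4
```

Run:
```python
from h import *
force(2); tow(np.radians(21),[.5693,.0257,.142],0); track()
```

```text
F [ -1.58 -18.01   4.86] sd [0.06 0.12 0.29] T [-3.69  0.92 -1.43]
t 19.63 tcp [0.5689 0.0317 0.1439] ytool az 34.29 ztool [ 0.376 -0.022 -0.927] J [-0.81  0.28  0.81  2.01 -0.29  0.57  0.72] F [ -1.64 -18.13   4.57] T [-3.69  0.96 -1.44] w 0.0095 grip 81.3
wing angle of tool -0.9912421351967677 lean 22.067728980313515
shift [ 0.0004 -0.006  -0.0019] turn [-0.496   0.0199  1.2638]
advance since d (contact at ~3.3, half-way ~6.2), mm: ring, base, frontL [np.float64(4.81), np.float64(4.52), np.float64(2.57)] depth 6.37
```

Request:
apply_moves([
  [[0,0,0],[0.015,0,-0.037],0.005],
  [[0,0,0],[0.03,0,-0.074],0.005],
  [[0,0,0],[0.03,0,-0.074],0.005],
  [[0,-0.002,-0.0003],[0.03,0,-0.074],0.005],
  [[0,-0.004,-0.0006],[0.03,0,-0.074],0.005],
  [[0,-0.006,-0.0006],[0.03,0,-0.074],0.005],
  [[0,-0.006,-0.0006],[0.03,0,-0.074],0.005],
])

```text
time: 20.27
position: [0.569, 0.031, 0.144]
eef_rot: [1.441, 2.392, 0.262]
ft_force: [-5.3, -8.7, 11.4]
gripper_width: 0.112
grip_force: 82.3
```

Run:
```python
from h import *
force(2); tow(np.radians(21),[.5693,.0257,.142],0); track()
```

```text
F [-5.45 -9.21 11.47] sd [0.02 0.31 0.32] T [-2.24  1.3  -0.83]
t 20.37 tcp [0.569  0.031  0.1439] ytool az 29.8 ztool [ 0.375 -0.015 -0.927] J [-0.81  0.28  0.82  2.01 -0.31  0.58  0.67] F [-5.46 -9.51 11.78] T [-2.22  1.29 -0.77] w 0.0094 grip 82.3
wing angle of tool -1.0680330638488764 lean 22.01776002840537
shift [ 0.0003 -0.0053 -0.0019] turn [-0.5301  0.0149  1.3329]
advance since d (contact at ~3.3, half-way ~6.2), mm: ring, base, frontL [np.float64(4.14), np.float64(4.29), np.float64(2.4)] depth 6.04
```

Request:
apply_moves([
  [[0.0003,-0.001,-0.0008],[0,0,0],0.005],
  [[0.0006,-0.002,-0.0014],[0,0,0],0.005],
  [[0.0006,-0.003,-0.0014],[0,0,0],0.005],
  [[0.0006,-0.004,-0.0014],[0,0,0],0.005],
  [[0.0006,-0.004,-0.0014],[0,0,0],0.005],
])

```text
time: 20.83
position: [0.569, 0.0305, 0.1437]
eef_rot: [1.439, 2.397, 0.268]
ft_force: [-16.0, -4.0, 25.7]
gripper_width: 0.114
grip_force: 85.0
```

Run:
```python
from h import *
force(2); tow(np.radians(21),[.5693,.0257,.142],0); track(); track()
```

```text
F [-15.81  -3.91  26.15] sd [0.25 0.15 0.35] T [-1.32  2.17 -0.52]
t 20.93 tcp [0.569  0.0305 0.1437] ytool az 29.91 ztool [ 0.374 -0.009 -0.928] J [-0.8   0.28  0.81  2.01 -0.32  0.58  0.68] F [-15.56  -4.06  26.5 ] T [-1.35  2.13 -0.55] w 0.0098 grip 85.0
wing angle of tool -1.0664798757258644 lean 21.94219010960706
shift [ 0.0003 -0.0048 -0.0017] turn [-0.5334  0.0094  1.33  ]
advance since d (contact at ~3.3, half-way ~6.2), mm: ring, base, frontL [np.float64(4.11), np.float64(4.33), np.float64(2.14)] depth 5.73
advance since d (contact at ~3.3, half-way ~6.2), mm: ring, base, frontL [np.float64(4.14), np.float64(4.29), np.float64(2.22)] depth 5.82
```

Request:
apply_moves([
  [[-0.0003,0.002,0.0015],[0,0,0],0.005],
  [[-0.0006,0.004,0.003],[0,0,0],0.005],
  [[-0.0006,0.006,0.003],[0,0,0],0.005],
  [[-0.0006,0.008,0.003],[0,0,0],0.005],
  [[-0.0006,0.01,0.003],[0,0,0],0.005],
  [[-0.0006,0.01,0.003],[0,0,0],0.005],
])

```text
time: 21.53
position: [0.5689, 0.0316, 0.1442]
eef_rot: [1.443, 2.387, 0.252]
ft_force: [3.3, -17.7, -2.8]
gripper_width: 0.112
grip_force: 80.4
```

Run:
```python
from h import *
force(2); tow(np.radians(21),[.5693,.0257,.142],0); track()
```

```text
F [  3.43 -17.91  -2.86] sd [0.09 0.35 0.34] T [-3.62  0.63 -1.25]
t 21.63 tcp [0.5689 0.0316 0.1442] ytool az 29.64 ztool [ 0.375 -0.023 -0.927] J [-0.83  0.28  0.83  2.01 -0.3   0.58  0.65] F [  3.34 -18.26  -2.52] T [-3.61  0.64 -1.22] w 0.0098 grip 80.4
wing angle of tool -1.0701029603908128 lean 22.02653070934364
shift [ 0.0004 -0.0059 -0.0022] turn [-0.5246  0.0211  1.3373]
advance since d (contact at ~3.3, half-way ~6.2), mm: ring, base, frontL [np.float64(4.44), np.float64(4.36), np.float64(2.47)] depth 6.32
```

Request:
apply_moves([
  [[0,0,0],[-0.037,0,0.093],0.005],
  [[0,0,0],[-0.075,0.001,0.185],0.005],
  [[0,0,0],[-0.112,0.002,0.278],0.005],
  [[0,0,0],[-0.15,0.002,0.371],0.005],
  [[0,0,0],[-0.187,0.003,0.464],0.005],
  [[0,0,0],[-0.225,0.003,0.556],0.005],
  [[0,0,0],[-0.262,0.004,0.649],0.005],
  [[0,0,0],[-0.3,0.004,0.742],0.005],
  [[0,0,0],[-0.337,0.005,0.834],0.005],
  [[0,0,0],[-0.337,0.005,0.834],0.005],
])

```text
time: 22.52
position: [0.569, 0.0329, 0.1434]
eef_rot: [0.254, 2.742, 0.021]
ft_force: [6.6, -15.9, -7.2]
gripper_width: 0.111
grip_force: 79.5
```

Run:
```python
from h import *
force(2); tow(np.radians(21),[.5693,.0257,.142],0); track()
```

```text
F [  6.39 -15.7   -6.77] sd [0.42 0.3  0.29] T [-3.23 -0.2  -1.14]
t 22.62 tcp [0.569  0.0329 0.1435] ytool az 79.84 ztool [ 0.378 -0.02  -0.926] J [-0.65  0.25  0.61  2.   -0.17  0.56  1.43] F [  6.8  -16.    -7.06] T [-3.25 -0.2  -1.1 ] w 0.0097 grip 79.6
wing angle of tool -0.17003400492233148 lean 22.1839556192879
shift [ 0.0003 -0.0072 -0.0015] turn [-0.1882  0.0101  0.5025]
advance since d (contact at ~3.3, half-way ~6.2), mm: ring, base, frontL [np.float64(5.22), np.float64(4.7), np.float64(2.89)] depth 6.06
```

Request:
apply_moves([
  [[0,-0.001,-0.0004],[-0.037,0,0.093],0.005],
  [[0,-0.002,-0.0008],[-0.075,0.001,0.185],0.005],
  [[0,-0.004,-0.0008],[-0.112,0.002,0.278],0.005],
  [[0,-0.005,-0.0008],[-0.112,0.002,0.278],0.005],
  [[0,-0.005,-0.0008],[-0.112,0.002,0.278],0.005],
])

```text
time: 23.08
position: [0.5691, 0.0326, 0.1433]
eef_rot: [-0.161, 2.75, -0.05]
ft_force: [3.3, -8.4, -3.0]
gripper_width: 0.11
grip_force: 80.4
```

Run:
```python
from h import *
force(2); tool(); track()
```

```text
F [ 3.03 -8.77 -2.5 ] sd [0.39 0.16 0.26] T [-1.98  0.04 -0.67]
t 23.18 tcp [0.5691 0.0326 0.1433] ytool az 96.05 ztool [ 0.378 -0.013 -0.926] J [-0.58  0.24  0.54  2.   -0.14  0.55  1.71] F [ 3.41 -8.93 -2.76] T [-1.96  0.02 -0.69] w 0.0099 grip 80.4
advance since d (contact at ~3.3, half-way ~6.2), mm: ring, base, frontL [np.float64(5.21), np.float64(4.78), np.float64(2.76)] depth 6.35
```

Request:
apply_moves([
  [[0,-0.001,0],[0,0,0],0.005],
  [[0,-0.002,0],[0,0,0],0.005],
  [[0,-0.003,0],[0,0,0],0.005],
  [[0,-0.003,0],[0,0,0],0.005],
])

```text
time: 23.57
position: [0.5691, 0.0323, 0.1433]
eef_rot: [-0.164, 2.75, -0.046]
ft_force: [3.7, -5.6, -2.5]
gripper_width: 0.114
grip_force: 80.4
```

Run:
```python
from h import *
force(2); tool(); track()
```

```text
F [ 3.34 -4.7  -2.32] sd [0.44 0.56 1.  ] T [-1.25  0.06 -0.46]
t 23.67 tcp [0.5691 0.0323 0.1434] ytool az 96.21 ztool [ 0.378 -0.01  -0.926] J [-0.58  0.24  0.53  2.   -0.15  0.55  1.72] F [ 2.9  -4.13 -1.32] T [-1.23  0.08 -0.49] w 0.0095 grip 80.3
advance since d (contact at ~3.3, half-way ~6.2), mm: ring, base, frontL [np.float64(5.1), np.float64(4.54), np.float64(2.67)] depth 6.35
```

Request:
apply_moves([
  [[0,-0.001,0],[0,0,0],0.005],
  [[0,-0.002,0],[0,0,0],0.005],
  [[0,-0.002,0],[0,0,0],0.005],
])

```text
time: 23.97
position: [0.5691, 0.0315, 0.1434]
eef_rot: [-0.165, 2.75, -0.044]
ft_force: [3.8, -4.6, -2.8]
gripper_width: 0.112
grip_force: 80.2
```

Run:
```python
from h import *
force(2); tool(); track()
```

```text
F [ 4.01 -4.12 -4.44] sd [0.27 0.1  0.65] T [-1.07 -0.04 -0.33]
t 24.07 tcp [0.5691 0.0316 0.1434] ytool az 96.28 ztool [ 0.378 -0.008 -0.926] J [-0.57  0.24  0.53  2.   -0.15  0.55  1.73] F [ 3.74 -4.23 -5.09] T [-1.04 -0.04 -0.35] w 0.01 grip 80.2
advance since d (contact at ~3.3, half-way ~6.2), mm: ring, base, frontL [np.float64(4.49), np.float64(4.06), np.float64(2.25)] depth 6.35
```

Request:
apply_moves([
  [[0,-0.001,0],[0,0,0],0.005],
  [[0,-0.002,0],[0,0,0],0.005],
  [[0,-0.002,0],[0,0,0],0.005],
])

```text
time: 24.37
position: [0.5691, 0.0306, 0.1434]
eef_rot: [-0.166, 2.749, -0.043]
ft_force: [5.2, -2.9, -4.7]
gripper_width: 0.113
grip_force: 80.0
```

Run:
```python
from h import *
force(2); tool(); track()
```

```text
F [ 5.12 -2.32 -3.96] sd [0.41 0.02 0.25] T [-0.79 -0.12 -0.23]
t 24.47 tcp [0.5691 0.0306 0.1435] ytool az 96.34 ztool [ 0.378 -0.007 -0.926] J [-0.57  0.23  0.53  2.   -0.16  0.55  1.74] F [ 5.53 -2.34 -4.21] T [-0.82 -0.14 -0.22] w 0.0098 grip 80.0
advance since d (contact at ~3.3, half-way ~6.2), mm: ring, base, frontL [np.float64(3.82), np.float64(3.54), np.float64(1.93)] depth 4.73
```

Request:
apply_moves([
  [[0,0.002,-0.0002],[0,0,0],0.005],
  [[0,0.004,-0.0004],[0,0,0],0.005],
  [[0,0.006,-0.0004],[0,0,0],0.005],
  [[0,0.008,-0.0004],[0,0,0],0.005],
  [[0,0.01,-0.0004],[0,0,0],0.005],
  [[0,0.0115,-0.0004],[0,0,0],0.005],
  [[0,0.0125,-0.0004],[0,0,0],0.005],
  [[0,0.0125,-0.0004],[0,0,0],0.005],
])

```text
time: 25.18
position: [0.569, 0.0322, 0.1432]
eef_rot: [-0.153, 2.751, -0.058]
ft_force: [2.7, -18.6, -0.5]
gripper_width: 0.107
grip_force: 80.8
```

Run:
```python
from h import *
force(2); tool(); track()
```

```text
F [  1.91 -18.63  -1.41] sd [0.09 0.5  0.85] T [-3.78  0.04 -1.38]
t 25.28 tcp [0.569  0.0322 0.1432] ytool az 95.68 ztool [ 0.378 -0.02  -0.926] J [-0.6   0.24  0.54  2.   -0.13  0.55  1.7 ] F [  2.   -19.13  -0.56] T [-3.81  0.06 -1.38] w 0.0096 grip 80.8
advance since d (contact at ~3.3, half-way ~6.2), mm: ring, base, frontL [np.float64(4.38), np.float64(4.12), np.float64(2.26)] depth 4.96
```

Request:
apply_moves([
  [[0,0.001,0],[0,0,0],0.005],
  [[0,0.002,0],[0.019,0,-0.046],0.005],
  [[0,0.003,0],[-0.019,0,0.046],0.005],
  [[0,0.003,0],[0.019,0,-0.046],0.005],
  [[0,0.003,0],[-0.019,0,0.046],0.005],
  [[0,0.003,0],[0,0,0],0.005],
])

```text
time: 25.83
position: [0.569, 0.0336, 0.1432]
eef_rot: [-0.154, 2.751, -0.06]
ft_force: [2.4, -20.7, -1.2]
gripper_width: 0.112
grip_force: 80.6
```

Run:
```python
from h import *
force(2); tool(); track()
```

```text
F [  1.61 -20.39  -0.25] sd [0.23 0.09 0.16] T [-4.12 -0.06 -1.66]
t 25.93 tcp [0.569  0.0336 0.1432] ytool az 95.51 ztool [ 0.378 -0.021 -0.926] J [-0.6   0.24  0.55  2.   -0.13  0.55  1.69] F [  1.37 -20.3   -0.09] T [-4.14 -0.03 -1.7 ] w 0.0097 grip 80.6
advance since d (contact at ~3.3, half-way ~6.2), mm: ring, base, frontL [np.float64(5.26), np.float64(5.21), np.float64(2.85)] depth 6.29
```

Request:
apply_moves([
  [[0,0,0],[0.037,0,-0.093],0.005],
  [[0,0,0],[0.075,-0.001,-0.185],0.005],
  [[0,0,0],[0.112,-0.002,-0.278],0.005],
  [[0,0,0],[0.15,-0.002,-0.371],0.005],
  [[0,0,0],[0.187,-0.003,-0.464],0.005],
  [[0,0,0],[0.225,-0.003,-0.556],0.005],
  [[0,0,0],[0.262,-0.004,-0.649],0.005],
  [[0,0,0],[0.3,-0.004,-0.742],0.005],
  [[0,0,0],[0.3,-0.004,-0.742],0.005],
])

```text
time: 26.73
position: [0.569, 0.033, 0.1436]
eef_rot: [0.942, 2.601, 0.152]
ft_force: [0.5, -21.6, 1.9]
gripper_width: 0.109
grip_force: 81.2
```

Run:
```python
from h import *
force(2); tool(); track()
```

```text
F [  0.62 -21.55   2.17] sd [0.28 0.31 0.44] T [-4.5   0.41 -1.83]
t 26.83 tcp [0.569  0.033  0.1436] ytool az 52.39 ztool [ 0.376 -0.024 -0.926] J [-0.75  0.26  0.73  2.   -0.23  0.56  0.98] F [  0.34 -21.24   2.61] T [-4.5   0.39 -1.84] w 0.0097 grip 81.2
advance since d (contact at ~3.3, half-way ~6.2), mm: ring, base, frontL [np.float64(5.41), np.float64(5.42), np.float64(2.88)] depth 6.87
```

Request:
apply_moves([
  [[0,0,0],[0.037,0,-0.093],0.005],
  [[0,0,0],[0.075,-0.001,-0.185],0.005],
  [[0,0,0.0005],[0.112,-0.002,-0.278],0.005],
  [[0,0,0.001],[0.146,-0.002,-0.362],0.005],
  [[0,0,0.001],[0.146,-0.002,-0.362],0.005],
])

```text
time: 27.3
position: [0.5689, 0.0327, 0.1441]
eef_rot: [1.439, 2.388, 0.248]
ft_force: [3.8, -21.7, -2.8]
gripper_width: 0.115
grip_force: 80.3
```

Run:
```python
from h import *
force(2); tow(0,[.5693,.0257,.142],0); track()
```

```text
F [  4.8  -22.58  -3.3 ] sd [0.55 0.37 0.05] T [-4.53  0.45 -1.79]
t 27.4 tcp [0.5689 0.0327 0.1441] ytool az 29.97 ztool [ 0.375 -0.025 -0.927] J [-0.83  0.28  0.83  2.   -0.29  0.58  0.65] F [  5.35 -22.95  -3.34] T [-4.51  0.45 -1.82] w 0.0097 grip 80.3
wing angle of tool -1.0643024675111967 lean 22.010293520463797
shift [ 0.0004 -0.007  -0.0021] turn [-0.382   0.0165  0.9934]
advance since d (contact at ~3.3, half-way ~6.2), mm: ring, base, frontL [np.float64(5.25), np.float64(5.59), np.float64(2.78)] depth 6.5
```

Request:
apply_moves([
  [[0,-0.002,0],[0,0,0],0.005],
  [[0,-0.004,0],[0,0,0],0.005],
  [[0,-0.006,0],[0,0,0],0.005],
  [[0,-0.008,0],[0,0,0],0.005],
  [[0,-0.01,0],[0,0,0],0.005],
  [[0,-0.012,0],[0,0,0],0.005],
  [[0,-0.012,0],[0,0,0],0.005],
])

```text
time: 28.03
position: [0.569, 0.0311, 0.1443]
eef_rot: [1.428, 2.401, 0.262]
ft_force: [3.6, -6.4, -1.2]
gripper_width: 0.111
grip_force: 80.3
```

Run:
```python
from h import *
force(2); tow(0,[.5693,.0257,.142],0); track()
```

```text
F [ 4.57 -7.03 -1.28] sd [0.18 0.52 0.46] T [-1.55  0.51 -0.61]
t 28.13 tcp [0.569  0.0312 0.1443] ytool az 30.43 ztool [ 0.374 -0.012 -0.927] J [-0.8   0.28  0.81  2.   -0.31  0.58  0.68] F [ 4.39 -7.55 -1.74] T [-1.54  0.51 -0.65] w 0.0092 grip 80.3
wing angle of tool -1.0576004560943895 lean 21.983898026675266
shift [ 0.0003 -0.0055 -0.0023] turn [-0.3902  0.0091  0.983 ]
advance since d (contact at ~3.3, half-way ~6.2), mm: ring, base, frontL [np.float64(4.46), np.float64(4.49), np.float64(2.59)] depth 6.42
```

Request:
apply_moves([
  [[0,-0.001,0],[0,0,0],0.005],
  [[0,-0.002,0],[0,0,0],0.005],
  [[0,-0.003,0],[0,0,0],0.005],
  [[0,-0.0045,0],[0,0,0],0.005],
  [[0,-0.0045,0],[0,0,0],0.005],
])

```text
time: 28.6
position: [0.569, 0.0305, 0.1443]
eef_rot: [1.425, 2.405, 0.267]
ft_force: [3.6, -1.8, -1.9]
gripper_width: 0.111
grip_force: 80.6
```

Run:
```python
from h import *
force(2); tow(0,[.5693,.0257,.142],0); track(); track()
```

```text
F [ 4.06 -0.51 -1.19] sd [0.16 0.17 0.02] T [-0.2   0.58 -0.01]
t 28.7 tcp [0.569  0.0304 0.1443] ytool az 30.62 ztool [ 0.374 -0.008 -0.927] J [-0.79  0.27  0.81  2.   -0.32  0.58  0.69] F [ 4.22 -0.68 -1.21] T [-0.16  0.57 -0.05] w 0.0097 grip 80.7
wing angle of tool -1.0547458063096886 lean 21.978508720850286
shift [ 0.0003 -0.0047 -0.0023] turn [-0.3928  0.0067  0.9788]
advance since d (contact at ~3.3, half-way ~6.2), mm: ring, base, frontL [np.float64(4.03), np.float64(4.33), np.float64(2.45)] depth 6.69
advance since d (contact at ~3.3, half-way ~6.2), mm: ring, base, frontL [np.float64(4.11), np.float64(4.24), np.float64(2.48)] depth 6.26
```

Request:
apply_moves([
  [[0,0.003,0],[0,0,0],0.005],
  [[0,0.006,0],[0,0,0],0.005],
  [[0,0.009,0],[0,0,0],0.005],
  [[0,0.012,0],[0,0,0],0.005],
  [[0,0.015,0],[0,0,0],0.005],
  [[0,0.015,0],[0.019,0,-0.046],0.005],
  [[0,0.015,0.0002],[0.037,0,-0.093],0.005],
  [[0,0.015,0.0003],[0.043,0,-0.107],0.005],
  [[0,0.015,0.0003],[0.043,0,-0.107],0.005],
])

```text
time: 29.55
position: [0.5689, 0.0322, 0.1443]
eef_rot: [1.575, 2.312, 0.276]
ft_force: [5.3, -19.4, -2.8]
gripper_width: 0.117
grip_force: 80.3
```

Run:
```python
from h import *
force(2); tow(0,[.5693,.0257,.142],0); track(); track()
```

```text
F [  5.4  -18.87  -3.55] sd [0.55 0.13 0.16] T [-3.81  0.51 -1.29]
t 29.65 tcp [0.5689 0.0322 0.1443] ytool az 23.19 ztool [ 0.374 -0.025 -0.927] J [-0.85  0.29  0.86  2.   -0.32  0.58  0.55] F [  4.85 -18.74  -3.7 ] T [-3.79  0.52 -1.29] w 0.01 grip 80.3
wing angle of tool -1.1778813941822481 lean 21.96177753790782
shift [ 0.0004 -0.0065 -0.0023] turn [-0.4249  0.0172  1.0985]
advance since d (contact at ~3.3, half-way ~6.2), mm: ring, base, frontL [np.float64(5.0), np.float64(5.09), np.float64(2.7)] depth 6.11
advance since d (contact at ~3.3, half-way ~6.2), mm: ring, base, frontL [np.float64(5.01), np.float64(5.1), np.float64(2.73)] depth 6.63
```

Request:
apply_moves([
  [[0,-0.002,0],[0,0,0],0.005],
  [[0,-0.004,0],[0,0,0],0.005],
  [[0,-0.006,0],[0,0,0],0.005],
  [[0,-0.008,0],[0,0,0],0.005],
  [[0,-0.01,0],[0,0,0],0.005],
  [[0,-0.012,0],[0,0,0],0.005],
  [[0,-0.0135,0],[0,0,0],0.005],
  [[0,-0.0135,0],[0,0,0],0.005],
])

```text
time: 30.42
position: [0.569, 0.0305, 0.1444]
eef_rot: [1.567, 2.325, 0.292]
ft_force: [4.3, -2.7, -1.9]
gripper_width: 0.116
grip_force: 80.4
```

Run:
```python
from h import *
force(2); tow(0,[.5693,.0257,.142],0); track(); track()
```

```text
F [ 4.86 -2.51 -2.48] sd [0.02 0.22 0.16] T [-0.57  0.52 -0.1 ]
t 30.52 tcp [0.569  0.0305 0.1444] ytool az 23.68 ztool [ 0.373 -0.01  -0.928] J [-0.82  0.28  0.84  2.   -0.34  0.58  0.59] F [ 4.88 -2.29 -2.32] T [-0.55  0.55 -0.09] w 0.0096 grip 80.4
wing angle of tool -1.1705564942253806 lean 21.92060752172226
shift [ 0.0003 -0.0048 -0.0024] turn [-0.4339  0.0078  1.0872]
advance since d (contact at ~3.3, half-way ~6.2), mm: ring, base, frontL [np.float64(4.13), np.float64(4.21), np.float64(2.49)] depth 6.42
advance since d (contact at ~3.3, half-way ~6.2), mm: ring, base, frontL [np.float64(4.13), np.float64(4.25), np.float64(2.44)] depth 6.1
```

Request:
apply_moves([
  [[0,-0.0015,0],[0,0,0],0.005],
  [[0,-0.0015,0],[0,0,0],0.02],
  [[0,-0.0015,0],[0,0,0],0.02],
  [[0,-0.0015,0],[0,0,0],0.02],
  [[-0.004,-0.0015,0.01],[0,0,0],0.02],
  [[-0.01,-0.0015,0.025],[0,0,0],0.02],
  [[-0.018,-0.0015,0.045],[0,0,0],0.02],
  [[-0.03,-0.0015,0.07],[0,0,0],0.02],
  [[-0.045,-0.0015,0.09],[0,0,0],0.02],
  [[-0.06,-0.0015,0.1],[0,0,0],0.02],
])

```text
time: 31.45
position: [0.5091, 0.029, 0.2463]
eef_rot: [1.568, 2.324, 0.294]
ft_force: [-0.3, 0.3, -1.4]
gripper_width: 0.233
grip_force: 0.0
```

Run:
```python
from h import *
tool(); track(); track(); e=snap("scene"); s=snap("top"); pickle.dump((s,e),open("i.pkl","wb"))
_,ee=pickle.load(open("e.pkl","rb"))
j=proj(e,[.62,.10,.1])-proj(e,[.62,.09,.1]); jx=proj(e,[.63,.09,.1])-proj(e,[.62,.09,.1]); oy=.053
gm=lambda s: cv2.GaussianBlur(cv2.cvtColor(s["frame"],cv2.COLOR_RGB2GRAY).astype(np.float32),(0,0),.7)
for nm,pt,w,h in(("ring",[.6207,oy+.040,.142],6,6),("rear barrel",[.62,oy-.042,.15],6,6),("base front",[.645,oy+.045,.09],7,8),("base rear",[.65,oy-.045,.09],6,6),("ring small",[.6207,oy+.036,.142],4,4)):
    c=proj(ee,pt).round().astype(int); t=gm(ee)[c[1]-h:c[1]+h+1,c[0]-w:c[0]+w+1]; W=np.float32([[1,0,c[0]-w+1],[0,1,c[1]-h+1]])
    try:
        cc,W=cv2.findTransformECC(t,gm(e),W,cv2.MOTION_TRANSLATION,(3,200,1e-6),None,1); sh=W[:,2]-[c[0]-w,c[1]-h]; print(nm,round(cc,3),"px",sh.round(2),"y-only mm",round(10*(sh@j)/(j@j),2),"(x,y) mm",np.linalg.solve(np.c_[jx,j],sh*10).round(2))
    except cv2.error: print(nm,"fail")
for s2 in(ee,e):
    q=held(s2,.06)[0]["front"]; q=q[(q[:,2]<.102)&(q[:,2]>.07)&(abs(q[:,1]-.1)<.012)]; print("front",len(q),np.median(q[:,1]),q[:,1].mean())
u,v=(proj(e,[.59,.06,.12])*6).astype(int); b=cv2.resize(e["frame"],None,fx=6,fy=6,interpolation=cv2.INTER_CUBIC)
cv2.imwrite("pics/i.png",b[v-220:v+220,u-250:u+250,::-1])
```

```text
t 31.45 tcp [0.5091 0.029  0.2463] ytool az 23.61 ztool [ 0.375 -0.009 -0.927] J [-1.11 -0.08  0.95  1.99  0.17  0.82  0.14] F [-0.32  0.31 -1.39] T [ 0.15  0.38 -0.02] w 0.0199 grip 0.0
advance since d (contact at ~3.3, half-way ~6.2), mm: ring, base, frontL [np.float64(3.2), np.float64(5.02), np.float64(1.93)] depth 6.66
advance since d (contact at ~3.3, half-way ~6.2), mm: ring, base, frontL [np.float64(3.21), np.float64(5.01), np.float64(1.97)] depth 5.78
ring 0.985 px [-0.01  0.91] y-only mm 1.82 (x,y) mm [2.27 3.03]
rear barrel 0.994 px [-0.26  0.93] y-only mm 1.25 (x,y) mm [2.83 2.77]
base front 0.939 px [0.63 1.24] y-only mm 4.08 (x,y) mm [1.79 5.04]
base rear 0.862 px [-1.4   1.02] y-only mm -1.39 (x,y) mm [5.41 1.5 ]
ring small 0.997 px [0.04 0.92] y-only mm 1.97 (x,y) mm [2.19 3.14]
front 50 0.09808294866555645 0.09793835149847264
front 39 0.10363170053926452 0.10358026266958714
```

View pics/i.png

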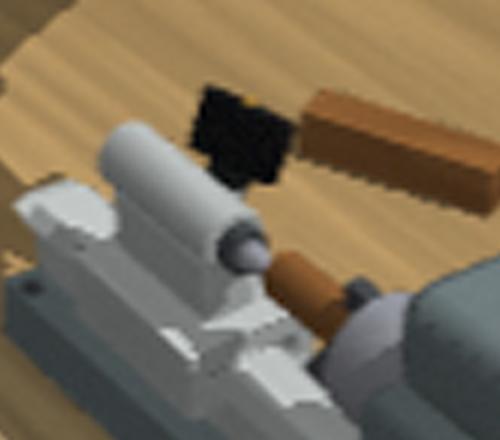

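The picture shows the tailstock seated, with the wing turned to its tightened position at (245,135) and the centre on the blank at (265,260). I'll check how far the centre is compressed.

Run:
```python
from h import *
_,d=pickle.load(open("d.pkl","rb")); _,ee=pickle.load(open("e.pkl","rb"))
fr=[];im=[];tl=[]
fy=lambda s:(lambda q:q[(q[:,2]<.102)&(q[:,2]>.07)&(abs(q[:,1]-.1)<.014)][:,1])(held(s,.06)[0]["front"])
for i in range(10):
    e=snap("scene"); fr.append(np.median(fy(e))); im.append(e["frame"].astype(np.float32))
print("front now",np.mean(fr),np.std(fr)/np.sqrt(10),"d",np.median(fy(d)),"e",np.median(fy(ee)))
now=np.mean(im,0); ys=np.arange(.06,.135,.0005)
def prof(f,dx,dz):
    acc=0
    for o in(-.006,-.003,0,.003,.006):
        p=np.array([proj(e,[.6207+dx+.0143*(y-.07)+o,y,.142+dz-0*o]) for y in ys],np.float32); acc=acc+cv2.remap(f.astype(np.float32),p[:,0].reshape(-1,1),p[:,1].reshape(-1,1),cv2.INTER_CUBIC)[:,0]
    return acc/5
for nm,f in(("d",d["frame"]),("e",ee["frame"]),("now",now)):
    for dz in(0,.005):
        p=prof(f,0,dz); g=p.mean(1); k=np.gradient(g)
        a=(ys>.075)&(ys<.1); b=(ys>.11)&(ys<.13); w=np.clip(-k,0,None)*a; pk=ys[np.argmax(w)]; w*=abs(ys-pk)<.006
        sat=p[:,0]-p[:,2]; ks=np.clip(np.gradient(sat),0,None)*b; pb=ys[np.argmax(ks)]; ks*=abs(ys-pb)<.006
        print(nm,dz,"barrel->ring edge",((ys*w).sum()/w.sum()*1e3).round(2),"blank edge",((ys*ks).sum()/ks.sum()*1e3).round(2))
```

```text
front now 0.10324442416548876 9.08464306140957e-05 d 0.09697433749562451 e 0.09808294866555645
d 0 barrel->ring edge 79.19 blank edge 112.6
d 0.005 barrel->ring edge 83.82 blank edge 115.77
e 0 barrel->ring edge 80.9 blank edge 112.62
e 0.005 barrel->ring edge 84.96 blank edge 115.98
now 0 barrel->ring edge 83.27 blank edge 113.65
now 0.005 barrel->ring edge 87.73 blank edge 114.92
```

Run:
```python
from h import *
e=snap("scene"); o,P,n,g=held(e,.058)
q=o["side"];q=q[(q[:,2]<.099)&(q[:,2]>.073)&(q[:,0]>.638)&(abs(q[:,1]-.058)<.04)]
f=np.polyfit(q[:,1]-.058,q[:,0],1); print("centre x off",f[1]-.031-(.6194+.0143*.058),"yaw rel",f[0]-.0143)
q=o["top"];q=q[(q[:,2]<.112)&(q[:,2]>.096)]; z=np.median(q[:,2])-.034; print("z",z)
if abs(f[1]-.031-.6202)<.0035 and .066<z<.073: print(r.hand_in())
```

```text
centre x off -0.0011130298304705688 yaw rel 0.012536287971807999
z 0.06839385981754761
the job is handed in; nothing more can be done
None
```

I handed the job in with the tailstock on the dovetail, the knob tightened to about 1.65 rad, and the spring centre pressing on the blank at an estimated 5 to 9 N; that force and the shoe force were inferred, not measured directly, and the verdict wasn't reported back.

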